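# Close up a pinwheel layer of turning blanks against a sprung keeper

## Robot

A 6-joint arm with a two-finger parallel gripper is mounted at the origin on the work surface. World frame = base frame: x ahead of the robot, y to its left, z up, the work surface at z = 0. Lengths are in m, angles in rad, forces in N, time in s.
With the tool pointing down it reaches from about 0.35 to 0.725 m from the base axis. Payload 6 kg.
Tool frame: the origin (TCP) lies where the fingers leave the gripper's body, on its centre line; the fingertips stand 73 mm ahead of it and the grasp point (between the pads) lies 54 mm ahead of it (tip_reach is the distance from the TCP to the fingertips, in m); z points along the fingers, y is the line along which they close (so a half turn about z gives the same grasp; the last joint's range is limited). The gripper opens to 85 mm and grips with 20 to 120 N. Pads are 22 mm wide; open, the fingers measure 114 mm over their backs; the gripper's body (76 mm by 85 mm) begins 54 mm behind the grasp point. The pads swing forward as they close: fully open they stand 13 mm farther back than shut.
Start: joints at [-0.8, 0.04, 0.085, 0, -1.615, -0.334], TCP at [0.254, -0.544, 0.304] pointing down, gripper open.
Joint ranges: [-2.56, 2.56], [-1.29, 2.01], [-1.08, 1.49], [-3.29, 1.98], [-2.81, -0.18], [-2.99, 2.99]. Speed limits (rad/s): [2.57, 2.57, 3.01, 3.14, 3.14, 3.14].

## Interface

Orientations are given as a 3x3 rotation matrix whose columns are the frame's x, y, z axes.
In Python, from rig import observe, read_camera, finish_job, boxes_of, tip_reach gives the robot as it stands.
- The arm moves only by the tool step_arm, never from a script. Its argument "steps" is a list of rows, each a list of 6 numbers: the shift along the world's x, y, z in units of 400 mm (1.0 is 400 mm), then the turn, a rotation vector about the world's x, y, z in units of 90 degrees (1.0 is 90 degrees). A call has exactly 10 rows; each row shifts and turns the commanded pose from where the row before left it; what a row does not reach is not made up. A row lasts 1/12 s, in which the tool goes at most 41.7 mm and 7.16 degrees, less where a joint would pass 70% of its speed; a pose out of reach is approached as far as the arm can. A call with a number of a shift or a turn outside -1 to 1 is refused whole. A call with a gripper value outside its range is refused whole. "claw" is the finger opening in mm, from 0 to 85.4, set as the call begins (left out, the last holds). The fingers move at their own pace and stop on an object; "squeeze" is the grip in N (left out, the last holds). Time passes only in rows, so rows that do not move let the fingers close, or fill a call up. It gives the time, the measured TCP pose, the force, the opening and the grip force at its end, in the units of the state.
- observe(): the state, without advancing time (a new reading comes with each control period).
- read_camera(name): name is "side" or "top"; returns a dict with "color" (480x640x3 uint8, red, green, blue), "fx", "fy", "cx", "cy" (pixels), "cam_to_world" (4x4, takes a point from camera to world coordinates). Camera axes: x right, y down, z forward; pixel columns grow to the right and rows downward; lengths in m; the calibration is good to about 2 mm. A picture is of the moment at which its call begins. There is no depth.
- finish_job(): hands the job in; it is judged then, once.
Trained networks look in a picture, given as the dict that the camera call returned (one of the last four; its "shot" number tells which), for a name from the list of things; names that differ only in an ending like _2 or _b are one class to them, and where a whole thing is asked for, a point or a joint stands for the part that bears it (a point fixed in the world has none). Each returns a list of dicts, best first, with "score" (0 to 1); they miss things now and then, are a little off and sometimes report something else, mostly with a low value. They report only what shows in the picture. A call takes as long as a camera call. They do not tell look-alikes from the thing itself.
- boxes_of(label, picture): "point" ([column, row] in pixels, amid what is visible of it).
The state is a dict: "time_s": time; "q": joint angles; "dq": joint speeds; "joint_torque": joint torques, N m; "eef_pos": TCP position; "orientation": TCP orientation; "force": force on the tool from outside, world axes, zero at the start; "torque": the same for the moment, N m; "opening": finger opening in m; "grasp_force": force on a finger pad.
Only numpy, scipy, OpenCV 4.12 (cv2) and the standard library are available. Lean on these libraries where they do the work, as an engineer would, in place of code of your own. Each camera call takes 0.05 s, during which the arm holds its last target. There are 200 camera calls.

## Task

Finish the layer of turning blanks on the drying pallet in its pinwheel pattern: first lay the two pale blanks from the sloped rack in the near right and far left places, then, last, the dark walnut one in the near left place with its end holding the yellow sprung keeper back. All four blanks must end flat on the slab, square, and pushed up tight against the fences and each other; leave the humidity logger in the hole in the middle and disturb nothing else on the bench.

Things in the scene. Friction and masses are not known exactly. Their poses are not given: they have to be found in the camera images.
- ash_a: Pale ash wooden turning blank 130 x 60 x 50 mm (its x, y, z) with a square plywood glue block, 40 x 40 x 36 mm, on the middle of its top as a grip (86 mm high in all); about 0.3 kg (varies). Origin: centre of the underside. At the start it lies on the sloped rack, its length pointing up the slope.
- ash_b: The same as ash_a: a second pale ash blank of the same size and shape, lying beside it on the rack. The two are interchangeable.
- walnut: Dark walnut blank of the same size and shape as ash_a, also on the rack; which of the three places on the rack it has varies.
- laid: A pale blank of the same size and shape as ash_a, already laid on the pallet in its proper place: flat, its length along the pallet's y, up against both fences in the corner where they meet (centre at pallet x = +65, y = -30 mm).
- pallet: Fixed drying pallet, its grey slab's top 40 mm above the bench. Origin: middle of the layer, at bench height; x away from the robot (yaw up to 12 degrees), y left. The layer is a pinwheel of four blanks, 190 x 190 mm, with a 70 mm square hole in the middle; black lines on the slab show its joints. The near side is open.
- far_fence (a point): Middle of the top inner edge of the dark far fence: 30 mm high on the slab, inner face at pallet x = +95 mm, fixed, as long as the layer.
- right_fence (a point): Middle of the top inner edge of the dark right fence: 30 mm high on the slab, inner face at pallet y = -95 mm, fixed, as long as the layer.
- slot_near (a point): Centre, on the slab top, of the near right place (pallet x -30, y -65 mm), for a pale blank: length along pallet x, a long side against the right fence, far end against the long side of laid. Axes as the pallet's.
- slot_far (a point): Centre, on the slab top, of the far left place (pallet x +30, y +65 mm), for a pale blank: length along pallet x, far end against the far fence, right long side against the left end of laid. Axes as the pallet's.
- slot_keeper (a point): Centre, on the slab top, of the near left place (pallet x -65, y +30 mm), for the walnut blank: length along pallet y, right end against the long side of the slot_near blank, far long side against the near end of the slot_far blank, left end against the keeper. Axes as the pallet's.
- keeper (a joint): Travel of the sprung keeper, m: 0 sprung out, up to 0.025 as its face is pushed back to pallet +y. Spring: 3 N at 0, plus 0.3 N per mm. Sprung out it leaves only 120 mm for the walnut blank; with the blank home it reads about 0.010. No lead-in: a blank lowered level rests on its top; one let in sloping, left end low, can push it back and be let down.
- keeper_face (a point): Middle of the top edge of the keeper's flat face, which looks to pallet -y (at x -68, y +85 mm when sprung out). Keeper: yellow plate 44 mm wide along pallet x, 12 mm thick, top 29 mm above the slab; behind it a dark steel guide, 22 mm above the slab, to pallet y = +176 mm.
- rack: Fixed rack: a board 250 mm wide (y), sloping at 30 degrees, low side to the robot, with a lip 16 mm high along its foot. Origin: on the bench below it; x points up the slope (horizontally, away from the robot), y left. The three blanks lie on it side by side, about 78 mm apart, low ends at the lip.
- logger: Round white humidity logger, 42 mm across and 22 mm high, standing loose on the slab in the middle hole of the layer; it stays there. Origin: centre of its underside.
- bowl: Bystander: finished wooden bowl, 120 mm wide, 60 mm high. Leave it where it is.
- wax: Bystander: wax tin, 70 mm across, 50 mm high. Leave it where it is.
- mug: Bystander: blue mug, 80 mm across, 95 mm high. Leave it where it is.
- sander: Bystander: cork sanding block, 50 x 110 x 35 mm. Leave it where it is.
- mallet: Bystander: turned wooden mallet standing on its head, 76 mm across, 220 mm high. Leave it where it is.
- gouge: Bystander: turning gouge 300 mm long, lying on the bench. Leave it where it is.
Mind the look-alikes: they are no part of the job. What is shaped like the walnut but green or orange is not meant.

How it is judged:
On the way, in this order (a step that is already met when the one before it is completed fails the run):
1. both pale blanks lie flat in their places (within 8 mm) ((((x of ash_a in the frame of slot_near between -0.008 and 0.008 m and y of ash_a in the frame of slot_near between -0.008 and 0.008 m and z of ash_a in the frame of slot_near between -0.003 and 0.003 m and angle between the x axis of ash_a and the x axis of pallet, either way round below 0.05 rad and angle between ash_a's own z axis and vertical below 0.04 rad) and (x of ash_b in the frame of slot_far between -0.008 and 0.008 m and y of ash_b in the frame of slot_far between -0.008 and 0.008 m and z of ash_b in the frame of slot_far between -0.003 and 0.003 m and angle between the x axis of ash_b and the x axis of pallet, either way round below 0.05 rad and angle between ash_b's own z axis and vertical below 0.04 rad)) or ((x of ash_b in the frame of slot_near between -0.008 and 0.008 m and y of ash_b in the frame of slot_near between -0.008 and 0.008 m and z of ash_b in the frame of slot_near between -0.003 and 0.003 m and angle between the x axis of ash_b and the x axis of pallet, either way round below 0.05 rad and angle between ash_b's own z axis and vertical below 0.04 rad) and (x of ash_a in the frame of slot_far between -0.008 and 0.008 m and y of ash_a in the frame of slot_far between -0.008 and 0.008 m and z of ash_a in the frame of slot_far between -0.003 and 0.003 m and angle between the x axis of ash_a and the x axis of pallet, either way round below 0.05 rad and angle between ash_a's own z axis and vertical below 0.04 rad)))), for 0.2 s.
2. the walnut blank lies flat in its place, the keeper pushed back (x of walnut in the frame of slot_keeper between -0.008 and 0.008 m and y of walnut in the frame of slot_keeper between -0.008 and 0.008 m and z of walnut in the frame of slot_keeper between -0.003 and 0.003 m and angle between the x axis of walnut and the y axis of pallet, either way round below 0.05 rad and angle between walnut's own z axis and vertical below 0.04 rad and value of joint keeper above 0.006 m), for 0.2 s.
At the end, for the whole second after the job is handed in: Pale blanks on slot_near and slot_far (length along pallet x), walnut on slot_keeper, laid in place (along y): each within 4 mm in x and y, 3 mm in height, 0.05 rad of square, 0.04 rad of level, at rest; keeper back over 6 mm; logger upright, within 30 mm of the middle in x and y ((((x of ash_a in the frame of slot_near between -0.004 and 0.004 m and y of ash_a in the frame of slot_near between -0.004 and 0.004 m and z of ash_a in the frame of slot_near between -0.003 and 0.003 m and angle between the x axis of ash_a and the x axis of pallet, either way round below 0.05 rad and angle between ash_a's own z axis and vertical below 0.04 rad and linear speed of ash_a below 0.02 m/s) and (x of ash_b in the frame of slot_far between -0.004 and 0.004 m and y of ash_b in the frame of slot_far between -0.004 and 0.004 m and z of ash_b in the frame of slot_far between -0.003 and 0.003 m and angle between the x axis of ash_b and the x axis of pallet, either way round below 0.05 rad and angle between ash_b's own z axis and vertical below 0.04 rad and linear speed of ash_b below 0.02 m/s)) or ((x of ash_b in the frame of slot_near between -0.004 and 0.004 m and y of ash_b in the frame of slot_near between -0.004 and 0.004 m and z of ash_b in the frame of slot_near between -0.003 and 0.003 m and angle between the x axis of ash_b and the x axis of pallet, either way round below 0.05 rad and angle between ash_b's own z axis and vertical below 0.04 rad and linear speed of ash_b below 0.02 m/s) and (x of ash_a in the frame of slot_far between -0.004 and 0.004 m and y of ash_a in the frame of slot_far between -0.004 and 0.004 m and z of ash_a in the frame of slot_far between -0.003 and 0.003 m and angle between the x axis of ash_a and the x axis of pallet, either way round below 0.05 rad and angle between ash_a's own z axis and vertical below 0.04 rad and linear speed of ash_a below 0.02 m/s))) and x of walnut in the frame of slot_keeper between -0.004 and 0.004 m and y of walnut in the frame of slot_keeper between -0.004 and 0.004 m and z of walnut in the frame of slot_keeper between -0.003 and 0.003 m and angle between the x axis of each of walnut, laid and the y axis of pallet, either way round below 0.05 rad and angle between each of walnut, laid's own z axis and vertical below 0.04 rad and linear speed of walnut below 0.02 m/s and x of laid in the frame of pallet between 0.061 and 0.069 m and y of laid in the frame of pallet between -0.034 and -0.026 m and z of laid in the frame of pallet between 0.037 and 0.043 m and value of joint keeper above 0.006 m and x of logger in the frame of pallet between -0.03 and 0.03 m and y of logger in the frame of pallet between -0.03 and 0.03 m and angle between logger's own z axis and vertical below 0.1 rad); the robot touches nothing.
It fails at once if a bystander (bowl, wax tin, mug, sanding block, mallet, gouge) is moved more than 20 mm (distance of any of bowl, wax, mug, sander, mallet, gouge from where it was at the start of the episode above 0.02 m).
It also fails if it takes over 72 s, if anything falls off the work surface, if the arm or the gripper's body presses on something with over 40 N, if the wrist force passes 120 N, or if a joint passes its speed limit or range.

## Working session

There is one attempt and no reset: what is moved stays moved. The work goes in short steps, Python scripts to look and compute and a tool call to move; the robot and the scene stay as the last step left them, time stands still between calls to the robot, and variables do not carry over. Pictures are saved under pics/ and viewed, at most 10 in all, crops included, and the job is handed in when it is done.

Besides the shell and the picture viewer there is one more tool, called after "Request:" as name([rows], argument=value, ...), one row to a line, values as JSON. step_arm: Moves the arm, as the interface text tells. Shifts and turns lie within -1 to 1; 1 stands for 400 mm of shift or 90 degrees of turn. Its arguments: {"type":"object","properties":{"steps":{"type":"array"},"claw":{"type":"number"},"squeeze":{"type":"number"}},"required":["steps"]}

```bash
ls; mkdir -p pics
python3 - <<'E'
from rig import observe, read_camera, boxes_of, tip_reach
import cv2,pickle,numpy as np
print(observe(), tip_reach)
d={}
for n in ("side","top"):
    p=read_camera(n); d[n]=p
    cv2.imwrite(f"pics/{n}0.png",p["color"][:,:,::-1])
    print(n,p["fx"],p["fy"],p["cx"],p["cy"],np.round(p["cam_to_world"],4).tolist())
    for l in ("ash_a","walnut","laid","pallet","rack","logger","keeper","keeper_face","far_fence","right_fence","slot_near"):
        try: print(l,[(np.round(b["point"]).tolist(),round(b["score"],2)) for b in boxes_of(l,p)])
        except Exception as e: print(l,e)
pickle.dump(d,open("pics/p0.pkl","wb"))
E
```

```text
pics
{'time_s': 0.0, 'q': array([-8.00314158e-01,  4.08398228e-02,  8.38492470e-02, -4.93779157e-04,
       -1.61552525e+00, -3.33700208e-01]), 'dq': array([0.00012717, 0.00033845, 0.00040959, 0.00099892, 0.00077135,
       0.00061037]), 'joint_torque': array([-2.35496293e-03, -3.68203533e+01,  3.47417521e+01,  6.93270341e+00,
       -5.31708167e-03,  1.45015161e-05]), 'eef_pos': array([ 0.25382444, -0.54345   ,  0.30287814]), 'orientation': array([[-9.06108465e-01, -4.23044606e-01, -8.43635508e-04],
       [-4.23045436e-01,  9.06107097e-01,  1.57743926e-03],
       [ 9.70969505e-05,  1.78622722e-03, -9.99998400e-01]]), 'force': array([0.95134194, 0.34769133, 0.29982152]), 'torque': array([ 0.01561799,  0.00673221, -0.03100093]), 'grasp_force': 0.0, 'opening': 0.08539272245151452} 0.0726
side 496.3732525178716 496.3732525178716 324.6543779505888 233.52489476307844 [[-0.975, -0.0929, 0.2019, 0.2899], [-0.2213, 0.4873, -0.8448, 1.0436], [-0.0199, -0.8683, -0.4956, 0.714], [0.0, 0.0, 0.0, 1.0]]
ash_a [([355.0, 201.0], 0.97), ([301.0, 295.0], 0.74), ([358.0, 188.0], 0.56)]
walnut [([421.
[... 450 characters left out ...]
3696 308.6919792681364 244.25834565012045 [[0.011, -0.9945, 0.104, 0.3716], [-0.9998, -0.0129, -0.0179, 0.0118], [0.0192, -0.1038, -0.9944, 1.6631], [0.0, 0.0, 0.0, 1.0]]
ash_a [([382.0, 257.0], 0.97), ([360.0, 252.0], 0.84)]
walnut [([334.0, 248.0], 0.96), ([397.0, 193.0], 0.83), ([354.0, 315.0], 0.66)]
laid [([260.0, 222.0], 0.96), ([350.0, 173.0], 0.18)]
pallet [([236.0, 250.0], 0.93)]
rack [([355.0, 234.0], 0.97), ([358.0, 253.0], 0.32)]
logger [([216.0, 257.0], 0.74), ([238.0, 250.0], 0.58)]
keeper [([214.0, 256.0], 0.74), ([303.0, 174.0], 0.19)]
keeper_face [([211.0, 254.0], 0.7)]
far_fence [([239.0, 251.0], 0.64)]
right_fence [([237.0, 251.0], 0.84)]
slot_near [([234.0, 254.0], 0.89)]
```

View pics/side0.png

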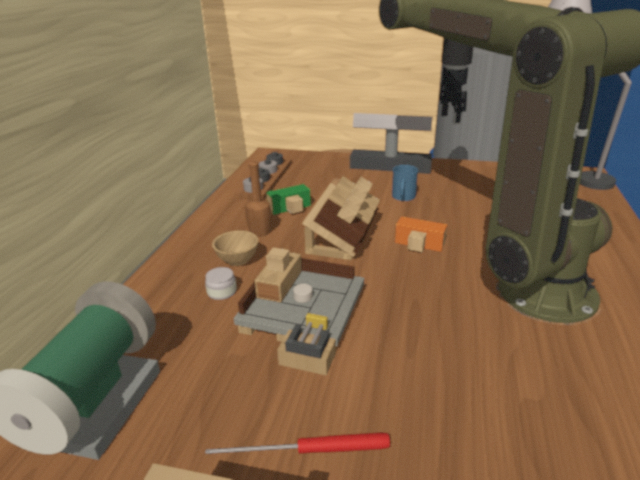

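```bash
python3 -c "
import cv2
i=cv2.imread('pics/top0.png')
cv2.imwrite('pics/top0c.png',cv2.resize(i[150:350,170:440],None,fx=2.96,fy=2.96,interpolation=cv2.INTER_CUBIC))"
```

```text
(no output)
```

View pics/top0c.png

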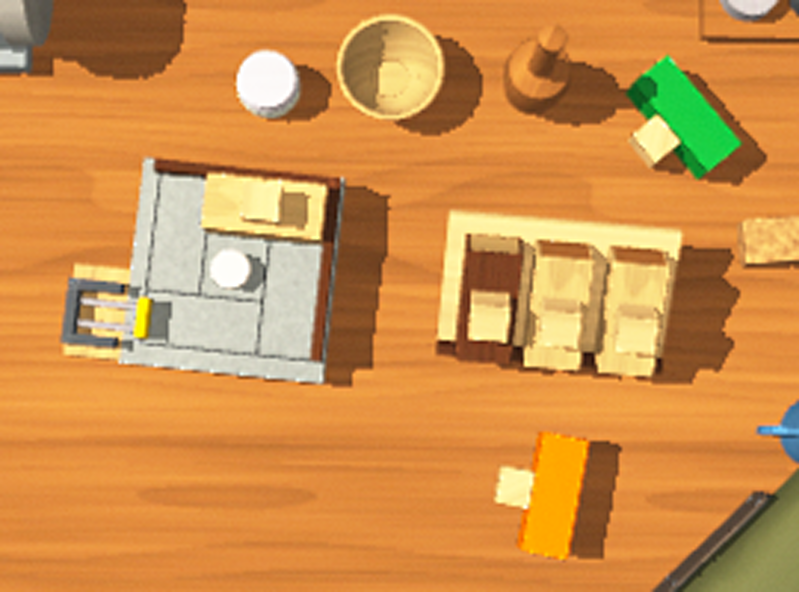

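The side view shows the pallet at about (308,305) with the laid blank far right, the logger in the hole at (303,292) and the keeper at (316,321). In the top crop the rack holds the walnut at its left (full-image px about (335,248)), with ash at (358,257) and (384,260). The green and orange blocks off the rack are look-alikes. Next I'll fit box models to the edges in both views.

```bash
cat > h.py <<'E'
import numpy as np,cv2,pickle
from scipy.optimize import minimize
from scipy.spatial.transform import Rotation as R
def proj(p,X):
    T=np.linalg.inv(p["cam_to_world"]); c=np.atleast_2d(X)@T[:3,:3].T+T[:3,3]
    return np.c_[p["fx"]*c[:,0]/c[:,2]+p["cx"],p["fy"]*c[:,1]/c[:,2]+p["cy"]]
def back(p,uv,z):
    M=np.array(p["cam_to_world"]); r=M[:3,:3]@[(uv[0]-p["cx"])/p["fx"],(uv[1]-p["cy"])/p["fy"],1]
    return M[:3,3]+r*(z-M[2,3])/r[2]
def gradmap(p,s=1.0):
    im=cv2.GaussianBlur(p["color"].astype(np.float32),(0,0),s)
    return [cv2.Sobel(im,cv2.CV_32F,1,0,scale=.125),cv2.Sobel(im,cv2.CV_32F,0,1,scale=.125)]
def segscore(p,g,segs):
    # segs: (n,2,3) world; contrast across the projected line, averaged, weighted by length
    tot=0;L=0
    a=proj(p,segs[:,0]);b=proj(p,segs[:,1])
    for u,v in zip(a,b):
        l=np.linalg.norm(v-u); n=max(int(l*2),4); t=np.linspace(.08,.92,n)[:,None]; q=(u+(v-u)*t).astype(np.float32)
        nx,ny=(v-u)[1]/l,-(v-u)[0]/l
        gx=cv2.remap(g[0],q[:,0],q[:,1],cv2.INTER_LINEAR).reshape(n,-1);gy=cv2.remap(g[1],q[:,0],q[:,1],cv2.INTER_LINEAR).reshape(n,-1)
        tot+=l*np.sqrt(np.abs((gx*nx+gy*ny).mean(0)).sum()); L+=l
    return tot/L
def rect(x0,x1,y0,y1,z): 
    c=np.array([[x0,y0,z],[x1,y0,z],[x1,y1,z],[x0,y1,z]],float); return [(c[i],c[(i+1)%4]) for i in range(4)]
def blank(): # length along x; top faces + verticals of the near faces
    s=rect(-65,65,-30,30,50)+rect(-20,20,-20,20,86)
    return np.array(s)/1e3
def tf(segs,Rm,t): return segs@Rm.T+np.array(t)
E
cat > fit0.py <<'E'
from h import *
d=pickle.load(open("pics/p0.pkl","rb"))
def hole(h=35,z=40): 
    # pinwheel joint lines on the slab, visible ones (no keeper shadow)
    return [(np.array(a+[z],float),np.array(b+[z],float)) for a,b in
     (([-95,-35],[35,-35]),([-35,-95+60],[-35,95]),([-35,35],[95,35]))]
laidR=R.from_euler("z",90,degrees=True).as_matrix()
palM=np.r_[np.array(hole())/1e3, tf(blank(),laidR,[.065,-.030,.040]),
   np.array([[[.095,.0,.07],[.095,.095,.07]],[[-.095,-.095,.07],[.03,-.095,.07]],[[-.09,.085,.069],[-.046,.085,.069]]])]
def pal(x): return tf(palM,R.from_euler("z",x[2]).as_matrix(),[x[0],x[1],0])
def fit(model,x0,sc,views,s=(2.5,1.2,.8)):
    x=np.array(x0,float)
    for k in s:
        G={n:gradmap(d[n],k) for n in views}
        f=lambda v:-sum(segscore(d[n],G[n],model(v*sc)) for n in views)
        best=None
        rng=np.random.default_rng(0)
        for i in range(12 if k==s[0] else 4):
            r=minimize(f,x/sc+rng.normal(size=len(x))*(0 if i==0 else k),method="Nelder-Mead",options=dict(xatol=.01,fatol=1e-4,maxiter=600,initial_simplex=None))
            if best is None or r.fun<best.fun: best=r
        x=best.x*sc
    return x,best.fun
c0=back(d["top"],(170+233/2.96,150+270/2.96),.04); print("pal init",c0)
S=np.array([.004,.004,.03])
# initial yaw from the far fence: scan
for v in (["top"],["side"],["top","side"]): 
    r=[fit(pal,[c0[0],c0[1],a],S,v) for a in (-.1,.1)]; print(v,[(np.round(q[0],4),round(q[1],3)) for q in r])
P=min(r,key=lambda q:q[1])[0]
pt=R.from_euler("y",-30,degrees=True).as_matrix()
def rk(x): # x,y,z of middle underside centre, yaw ; spacing 78
    Rm=R.from_euler("z",x[3]).as_matrix()@pt
    return np.concatenate([tf(blank(),Rm,np.array(x[:3])+Rm@[0,o,0]) for o in (.078,0,-.078)])
# init: glue top centre of the middle blank by detection at two heights
S4=np.array([.004,.004,.004,.03])
res=[]
for z in (.05,.075,.1):
    Rm=R.from_euler("z",-.08).as_matrix()@pt
    g=back(d["top"],(170+560/2.96,150+325/2.96),z+.086*.866)
    o=g-Rm@[0,0,.086]
    res.append(fit(rk,[*o,-.08],S4,["top","side"])); print(np.round(o,3),np.round(res[-1][0],4),round(res[-1][1],3))
Rk=min(res,key=lambda q:q[1])[0]
def one(x): 
    Rm=R.from_euler("z",x[3]).as_matrix()@pt; return tf(blank(),Rm,x[:3])
B=[]
for o in (.078,0,-.078):
    Rm=R.from_euler("z",Rk[3]).as_matrix()@pt
    q=fit(one,[*(Rk[:3]+Rm@[0,o,0]),Rk[3]],S4,["top","side"],s=(1.2,.8)); B.append(q[0]); print("one",np.round(q[0],4),round(q[1],3), np.round(Rk[:3]+Rm@[0,o,0],4))
pickle.dump((P,Rk,B),open("fit0.pkl","wb"))
ims=[]
for n,(r0,r1,c0,c1) in dict(top=(190,290,200,440),side=(170,370,220,390)).items():
    im=cv2.resize(d[n]["color"][r0:r1,c0:c1,::-1],None,fx=3.3 if n=="top" else 3,fy=3.3 if n=="top" else 3,interpolation=cv2.INTER_CUBIC); k=3.3 if n=="top" else 3
    for sg,col in ((pal(P),(255,0,0)),(rk(Rk),(0,255,0))):
        for a,b in zip(proj(d[n],sg[:,0]),proj(d[n],sg[:,1])):
            f=lambda u:tuple(int(v) for v in (u-[c0,r0]+.5)*k)
            cv2.line(im,f(a),f(b),col,1)
    cv2.imwrite(f"pics/{n}fit.png",im)
E
time python3 fit0.py
```

```text
pal init [0.54887269 0.1789785  0.04      ]
['top'] [(array([ 0.5521,  0.1768, -0.0665]), np.float64(-8.552)), (array([ 0.552 ,  0.1768, -0.0659]), np.float64(-8.552))]
['side'] [(array([ 0.5527,  0.1828, -0.0931]), np.float64(-4.286)), (array([0.5493, 0.1715, 0.0527]), np.float64(-3.938))]
['top', 'side'] [(array([ 0.5521,  0.177 , -0.068 ]), np.float64(-12.551)), (array([ 0.5522,  0.177 , -0.0685]), np.float64(-12.55))]
[ 0.529 -0.177  0.05 ] [ 0.5256 -0.1762  0.0629 -0.0628] -11.662
[ 0.527 -0.174  0.075] [ 0.5257 -0.1762  0.0628 -0.0633] -11.661
[ 0.525 -0.171  0.1  ] [ 0.5222 -0.1729  0.1002 -0.0653] -10.282
one [ 0.5305 -0.0987  0.0644 -0.0402] -13.79 [ 0.5305 -0.0984  0.0629]
one [ 0.5272 -0.1753  0.0511 -0.076 ] -11.353 [ 0.5256 -0.1762  0.0629]
one [ 0.5205 -0.2545  0.0607 -0.0693] -11.992 [ 0.5208 -0.2541  0.0629]
real	1m14.612s
user	1m14.444s
sys	0m0.368s
```

View pics/topfit.png

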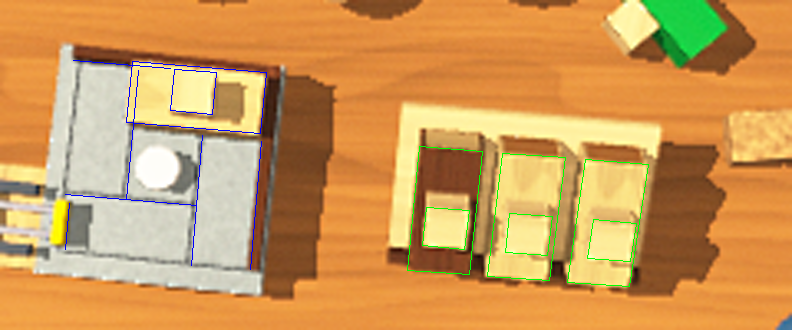

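View pics/sidefit.png

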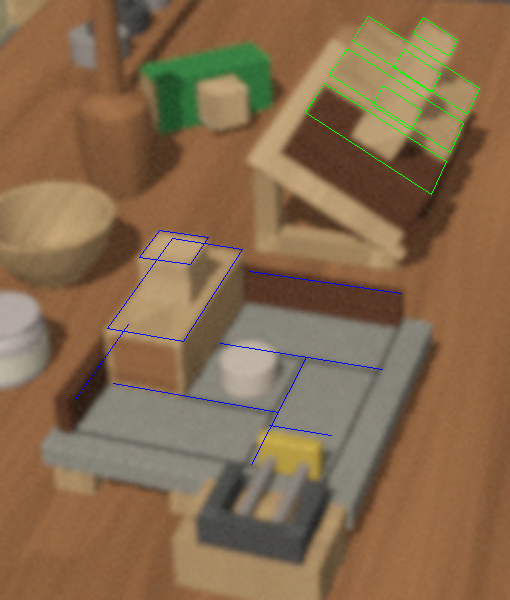

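The overlays line up with the laid blank, joint lines, fences and glue blocks to about a pixel in both views. Next is a planner script that works out the deltas.

```bash
cat > plan.py <<'E'
from h import *
from rig import observe
P,Rk,B=pickle.load(open("fit0.pkl","rb"))
Rr=R.from_euler("z",Rk[3]).as_matrix()@R.from_euler("y",-30,degrees=True).as_matrix()
Rp=R.from_euler("z",P[2]).as_matrix()
def tool(zdir,ydir): return np.c_[np.cross(ydir,zdir),ydir,zdir]
def pick(off,h=.125): # off along rack y; h above underside
    return Rk[:3]+Rr@[0,off,h], tool(-Rr[:,2],-Rr[:,0])
def place(x,y,h,ang=0,tilt=0):
    """pallet x,y of blank; h: TCP above the slab; ang 0 -> blank along pallet x with tool y=-x ; 90 turns"""
    M=Rp@R.from_euler("z",ang,degrees=True).as_matrix()
    return np.array([P[0],P[1],.04])+Rp@[x,y,h], tool(-M[:,2],-M[:,0])
def delta(t0,t1,n=10):
    d=t1[0]-t0[0]; r=R.from_matrix(t1[1]@t0[1].T).as_rotvec()
    print("n",n,"dist",round(np.linalg.norm(d)*1e3),"mm",round(np.degrees(np.linalg.norm(r)),1),"deg row:",np.round(np.r_[d/.4,r/(np.pi/2)]/n,4).tolist())
def now(): s=observe(); return s["eef_pos"],s["orientation"],s
E
python3 - <<'E'
from plan import *
p=now()[:2]; a=pick(-.078,.215); b=pick(-.078); c=pick(-.078,.235); d=place(-.035,-.060,.20); e=place(-.035,-.060,.135)
print(np.round(a[0],3),np.round(b[0],3),np.round(d[0],3))
delta(p,a,12);delta(a,b,5);delta(b,c,5);delta(c,d,12);delta(d,e,3)
E
```

```text
[ 0.413 -0.247  0.249] [ 0.458 -0.25   0.171] [0.513 0.119 0.24 ]
n 12 dist 341 mm 67.7 deg row: [0.0333, 0.0617, -0.0114, -0.0164, -0.0241, 0.0555]
n 5 dist 90 mm 0.0 deg row: [0.0225, -0.0014, -0.039, 0.0, 0.0, 0.0]
n 5 dist 110 mm 0.0 deg row: [-0.0274, 0.0017, 0.0476, 0.0, 0.0, 0.0]
n 12 dist 383 mm 30.0 deg row: [0.0228, 0.0763, -0.0055, 0.0018, 0.0277, -0.0003]
n 3 dist 65 mm 0.0 deg row: [0.0, 0.0, -0.0542, 0.0, 0.0, 0.0]
```

Request:
step_arm([
  [0.0333,0.0617,-0.0114,-0.0164,-0.0241,0.0555],
  [0.0333,0.0617,-0.0114,-0.0164,-0.0241,0.0555],
  [0.0333,0.0617,-0.0114,-0.0164,-0.0241,0.0555],
  [0.0333,0.0617,-0.0114,-0.0164,-0.0241,0.0555],
  [0.0333,0.0617,-0.0114,-0.0164,-0.0241,0.0555],
  [0.0333,0.0617,-0.0114,-0.0164,-0.0241,0.0555],
  [0.0333,0.0617,-0.0114,-0.0164,-0.0241,0.0555],
  [0.0333,0.0617,-0.0114,-0.0164,-0.0241,0.0555],
  [0.0333,0.0617,-0.0114,-0.0164,-0.0241,0.0555],
  [0.0333,0.0617,-0.0114,-0.0164,-0.0241,0.0555],
], claw=80, squeeze=60)

```text
time_s: 2.03
eef_pos: [0.3874, -0.2956, 0.2585]
orientation: [[-0.232, -0.874, 0.427], [-0.972, 0.226, -0.065], [-0.039, -0.43, -0.902]]
force: [0.6, 0.1, -0.0]
opening: 0.0798
grasp_force: 0.0
```

Run:
```python
from plan import *
p=now()[:2]; print(p[0],observe()["q"]); a=pick(-.078,.215); b=pick(-.078,.15)
delta(p,a,4);delta(a,b,4)
```

```text
[ 0.38739652 -0.29562479  0.258466  ] [-0.26787837 -0.5735455  -0.52527525 -0.05403796 -1.17594351  0.0344932 ]
n 4 dist 56 mm 11.0 deg row: [0.0163, 0.0302, -0.0059, -0.008, -0.0115, 0.027]
n 4 dist 65 mm 0.0 deg row: [0.0203, -0.0013, -0.0352, 0.0, 0.0, 0.0]
```

Request:
step_arm([
  [0.0163,0.0302,-0.0059,-0.008,-0.0115,0.027],
  [0.0163,0.0302,-0.0059,-0.008,-0.0115,0.027],
  [0.0163,0.0302,-0.0059,-0.008,-0.0115,0.027],
  [0.0163,0.0302,-0.0059,-0.008,-0.0115,0.027],
  [0.0203,-0.0013,-0.0352,0,0,0],
  [0.0203,-0.0013,-0.0352,0,0,0],
  [0.0203,-0.0013,-0.0352,0,0,0],
  [0.0203,-0.0013,-0.0352,0,0,0],
  [0,0,0,0,0,0],
  [0,0,0,0,0,0],
])

```text
time_s: 2.87
eef_pos: [0.4453, -0.2505, 0.1919]
orientation: [[-0.067, -0.867, 0.495], [-0.998, 0.059, -0.032], [-0.001, -0.496, -0.869]]
force: [-1.1, 0.0, 0.7]
opening: 0.0799
grasp_force: 0.0
```

Run:
```python
from plan import *
from rig import read_camera
p=now()[:2]; b=pick(-.078,.125); print(p[0]-pick(-.078,.15)[0])
delta(p,b,3)
ims=[]
d={n:read_camera(n) for n in("side","top")}
pickle.dump(d,open("pics/p1.pkl","wb"))
a=d["side"]["color"][140:280,290:420];t=d["top"]["color"][190:310,310:430]
f=lambda i,k:cv2.resize(i,None,fx=k,fy=k,interpolation=cv2.INTER_CUBIC)
a=f(a,3);t=f(t,3.5); cv2.imwrite("pics/pre1.png",np.hstack([a,t])[:,:,::-1])
```

```text
[-0.00060773 -0.00117934 -0.00090099]
n 3 dist 25 mm 0.4 deg row: [0.0109, 0.0003, -0.0173, -0.0003, -0.0011, 0.0009]
```

View pics/pre1.png

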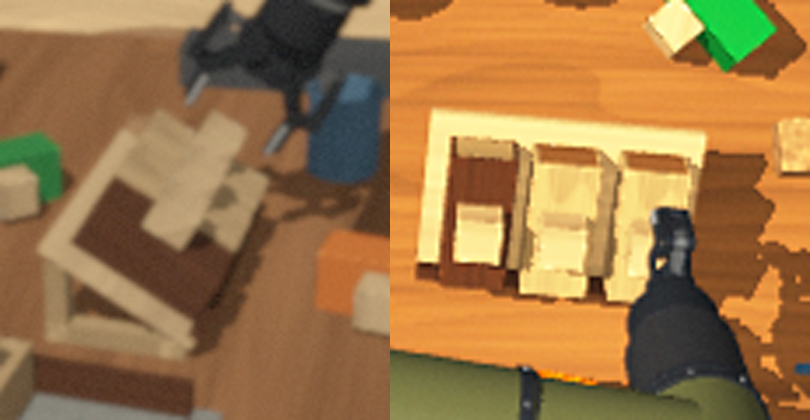

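Run:
```python
from plan import *
d=pickle.load(open("pics/p1.pkl","rb"))
p,Rm,_=now()
im=[]
for n,(r0,r1,c0,c1,k) in dict(side=(140,250,320,420,3.9),top=(230,300,360,430,6)).items():
    i=cv2.resize(d[n]["color"][r0:r1,c0:c1,::-1],None,fx=k,fy=k,interpolation=cv2.INTER_CUBIC)
    f=lambda X:[tuple(int(v) for v in (u-[c0,r0]+.5)*k) for u in proj(d[n],X)]
    def poly(L,T,col):
        q=f(T[0]+np.array(L)@T[1].T)
        for a,b in zip(q,q[1:]): cv2.line(i,a,b,col,1)
    for s in (1,-1): # finger inner pads outline
        poly([[-.011,s*.04,.03],[-.011,s*.04,.061],[.011,s*.04,.061],[.011,s*.04,.03],[-.011,s*.04,.03]],(p,Rm),(255,255,0))
        poly([[-.011,s*.057,.03],[.011,s*.057,.03]],(p,Rm),(255,0,255))
    for o in (-.078,):
        for sg in tf(blank(),Rr,Rk[:3]+Rr@[0,o,0]):
            a,b=f(sg); cv2.line(i,a,b,(0,255,0),1)
    im.append(i)
h=min(x.shape[0] for x in im); cv2.imwrite("pics/pre1b.png",np.hstack([x[:h] for x in im])); print(np.hstack([x[:h] for x in im]).shape)
```

```text
(420, 810, 3)
```

View pics/pre1b.png

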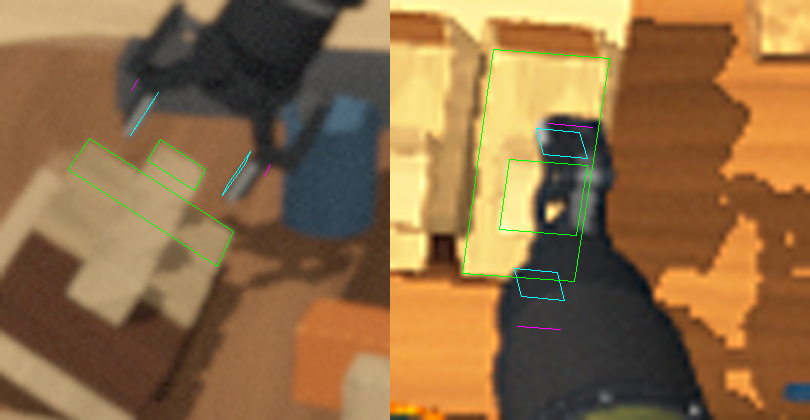

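The projected pads match the fingers and the glue block sits between them, so I'm going in to grasp.

Request:
step_arm([
  [0.0109,0.0003,-0.0173,-0.0003,-0.0011,0.0009],
  [0.0109,0.0003,-0.0173,-0.0003,-0.0011,0.0009],
  [0.0109,0.0003,-0.0173,-0.0003,-0.0011,0.0009],
  [0,0,0,0,0,0],
  [0,0,0,0,0,0],
  [0,0,0,0,0,0],
  [0,0,0,0,0,0],
  [0,0,0,0,0,0],
  [0,0,0,0,0,0],
  [0,0,0,0,0,0],
])

```text
time_s: 3.8
eef_pos: [0.4587, -0.2503, 0.172]
orientation: [[-0.063, -0.863, 0.501], [-0.998, 0.054, -0.031], [-0.0, -0.502, -0.865]]
force: [-0.2, -0.6, 0.7]
opening: 0.0802
grasp_force: 0.0
```

Request:
step_arm([
  [0,0,0,0,0,0],
  [0,0,0,0,0,0],
  [0,0,0,0,0,0],
  [0,0,0,0,0,0],
  [0,0,0,0,0,0],
  [0,0,0,0,0,0],
  [0,0,0,0,0,0],
  [0,0,0,0,0,0],
  [0,0,0,0,0,0],
  [0,0,0,0,0,0],
], claw=25, squeeze=60)

```text
time_s: 4.63
eef_pos: [0.4586, -0.2503, 0.1719]
orientation: [[-0.063, -0.863, 0.501], [-0.998, 0.054, -0.031], [0.0, -0.502, -0.865]]
force: [-5.0, 1.0, 3.7]
opening: 0.0391
grasp_force: 61.7
```

Run:
```python
from plan import *
p=now()[:2]; b=pick(-.078); c=pick(-.078,.235); d=place(-.036,-.059,.20); print(p[0]-b[0]); print(now()[2]["opening"],now()[2]["grasp_force"])
delta(p,c,5);delta(c,d,12)
```

```text
[ 0.00019389 -0.00016857  0.00076562]
0.03912087290787979 61.747612953186035
n 5 dist 109 mm 0.1 deg row: [-0.0275, 0.0018, 0.0472, 0.0, 0.0002, -0.0]
n 12 dist 384 mm 30.0 deg row: [0.0226, 0.0765, -0.0055, 0.0018, 0.0277, -0.0003]
```

Request:
step_arm([
  [-0.0275,0.0018,0.0472,0,0,0],
  [-0.0275,0.0018,0.0472,0,0,0],
  [-0.0275,0.0018,0.0472,0,0,0],
  [-0.0275,0.0018,0.0472,0,0,0],
  [-0.0275,0.0018,0.0472,0,0,0],
  [0.0226,0.0765,-0.0055,0.0018,0.0277,-0.0003],
  [0.0226,0.0765,-0.0055,0.0018,0.0277,-0.0003],
  [0.0226,0.0765,-0.0055,0.0018,0.0277,-0.0003],
  [0.0226,0.0765,-0.0055,0.0018,0.0277,-0.0003],
  [0.0226,0.0765,-0.0055,0.0018,0.0277,-0.0003],
])

```text
time_s: 5.47
eef_pos: [0.4489, -0.0957, 0.2619]
orientation: [[-0.068, -0.949, 0.307], [-0.998, 0.062, -0.029], [0.009, -0.308, -0.951]]
force: [-23.8, -12.5, 40.1]
opening: 0.0393
grasp_force: 72.8
```

Request:
step_arm([
  [0.0226,0.0765,-0.0055,0.0018,0.0277,-0.0003],
  [0.0226,0.0765,-0.0055,0.0018,0.0277,-0.0003],
  [0.0226,0.0765,-0.0055,0.0018,0.0277,-0.0003],
  [0.0226,0.0765,-0.0055,0.0018,0.0277,-0.0003],
  [0.0226,0.0765,-0.0055,0.0018,0.0277,-0.0003],
  [0.0226,0.0765,-0.0055,0.0018,0.0277,-0.0003],
  [0.0226,0.0765,-0.0055,0.0018,0.0277,-0.0003],
  [0,0,0,0,0,0],
  [0,0,0,0,0,0],
  [0,0,0,0,0,0],
])

```text
time_s: 6.3
eef_pos: [0.5121, 0.1207, 0.2387]
orientation: [[-0.068, -0.998, 0.001], [-0.998, 0.068, -0.001], [0.001, -0.001, -1.0]]
force: [-0.4, -0.6, -1.8]
opening: 0.0395
grasp_force: 82.3
```

Run:
```python
from plan import *
p=now()[:2]; d=place(-.036,-.059,.20);e=place(-.036,-.059,.131); print(p[0]-d[0]); print(now()[2]["opening"],now()[2]["grasp_force"],now()[2]["force"])
delta(p,e,4); print("unit +px",Rp[:,0],"py",Rp[:,1])
from rig import read_camera
im=[]
pp={n:read_camera(n) for n in("side","top")}; pickle.dump(pp,open("pics/p2.pkl","wb"))
for n,(r0,r1,c0,c1,k) in dict(side=(220,350,230,370,3),top=(190,290,190,330,3)).items():
    im.append(cv2.resize(pp[n]["color"][r0:r1,c0:c1,::-1],None,fx=k,fy=k,interpolation=cv2.INTER_CUBIC))
h=min(x.shape[0] for x in im); cv2.imwrite("pics/pl1.png",np.hstack([x[:h] for x in im])[:,:800])
```

```text
[-6.52887247e-05  1.34582951e-04 -1.31092195e-03]
0.03945593261544991 82.31407798826694 [-0.42414024 -0.60537932 -1.7654065 ]
n 4 dist 68 mm 0.1 deg row: [0.0, -0.0001, -0.0423, 0.0002, 0.0002, 0.0]
unit +px [ 0.99768869 -0.06795052 -0.        ] py [0.06795052 0.99768869 0.        ]
```

View pics/pl1.png

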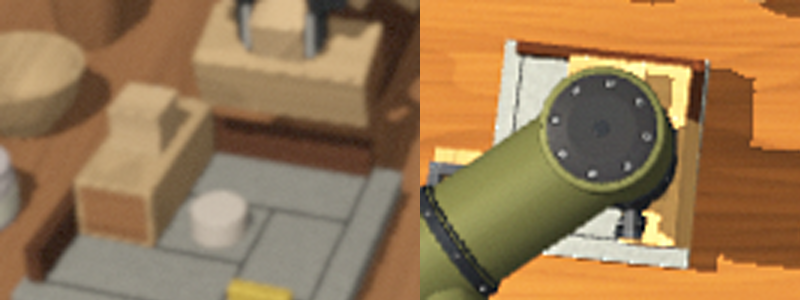

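The held blank hangs level at about (285,75) in the left half, above the near right place. The 40 N reading mid-transit suggests it brushed a neighbour on the rack, so I'm checking the rack blanks and the grip.

```bash
cat > chk.py <<'E'
from plan import *
def fitone(d,base,Rm,views=("top","side"),s=(1.2,.8),axes=4):
    """refine (x,y,z,yaw offset) of a blank about base; Rm its orientation"""
    sc=np.array([.004,.004,.004,.03]); x=np.zeros(4)
    mod=lambda v:tf(blank(),R.from_euler("z",v[3]).as_matrix()@Rm,base+v[:3])
    for k in s:
        G={n:gradmap(d[n],k) for n in views}
        f=lambda v:-sum(segscore(d[n],G[n],mod(v*sc)) for n in views)
        r=min((minimize(f,x/sc+np.random.default_rng(i).normal(size=4)*.5*(i>0),method="Nelder-Mead",options=dict(xatol=.01,fatol=1e-4)) for i in range(4)),key=lambda r:r.fun)
        x=r.x*sc
    return np.round(x*1e3,1),round(r.fun,2)
E
python3 - <<'E'
from chk import *
a=pickle.load(open("pics/p0.pkl","rb"));b=pickle.load(open("pics/p2.pkl","rb"))
for o in (.078,0):
    for d in (a,b): print(o,fitone(d,Rk[:3]+Rr@[0,o,0],Rr))
p,Rt,_=now(); M=np.c_[-Rt[:,1],-Rt[:,0]*0+np.cross(-Rt[:,2],-Rt[:,1]),-Rt[:,2]]
print("held",fitone(b,p+Rt[:,2]*.1245,M,views=("side",)))
E
```

```text
0.078 (array([ 0.1, -1. ,  0.8,  2.8]), np.float64(-13.76))
0.078 (array([-0.5, -1.6, -6.1, -5.6]), np.float64(-12.36))
0 (array([  1.6,   1.1, -11.7, -13.6]), np.float64(-11.35))
0 (array([ 0.1,  1.6, -0.3,  0. ]), np.float64(-8.03))
held (array([-1.9,  8.1,  3.1, 39.8]), np.float64(-4.9))
```

Request:
step_arm([
  [0,0,-0.0423,0,0,0],
  [0,0,-0.0423,0,0,0],
  [0,0,-0.0423,0,0,0],
  [0,0,-0.0423,0,0,0],
  [0,0,0,0,0,0],
  [0,0,0,0,0,0],
  [0,0,0,0,0,0],
  [0,0,-0.004,0,0,0],
  [0,0,-0.004,0,0,0],
  [0,0,0,0,0,0],
])

```text
time_s: 7.23
eef_pos: [0.5148, 0.1233, 0.1811]
orientation: [[-0.067, -0.998, 0.019], [-0.998, 0.067, 0.009], [-0.01, -0.018, -1.0]]
force: [-14.7, 15.0, 41.6]
opening: 0.0392
grasp_force: 118.9
```

Request:
step_arm([
  [0,0,-0.0025,0,0,0],
  [0,0,0,0,0,0],
  [0,0,-0.0025,0,0,0],
  [0,0,0,0,0,0],
  [0,0,0,0,0,0],
  [0,0,0,0,0,0],
  [0,0,0,0,0,0],
  [0,0,0,0,0,0],
  [0,0,0,0,0,0],
  [0,0,0,0,0,0],
])

```text
time_s: 8.07
eef_pos: [0.5148, 0.1234, 0.1809]
orientation: [[-0.067, -0.998, 0.019], [-0.998, 0.067, 0.009], [-0.011, -0.019, -1.0]]
force: [-19.6, 16.3, 50.3]
opening: 0.039
grasp_force: 120.7
```

Something stopped it 17 mm high, probably because the blank rolled in the pads when it brushed the rack. I'm lifting to look.

Request:
step_arm([
  [0,0,0.03,0,0,0],
  [0,0,0.03,0,0,0],
  [0,0,0.03,0,0,0],
  [0,0,0.02,0,0,0],
  [0,0,0,0,0,0],
  [0,0,0,0,0,0],
  [0,0,0,0,0,0],
  [0,0,0,0,0,0],
  [0,0,0,0,0,0],
  [0,0,0,0,0,0],
])

```text
time_s: 8.9
eef_pos: [0.5121, 0.1205, 0.2102]
orientation: [[-0.068, -0.998, 0.002], [-0.998, 0.068, -0.001], [0.001, -0.002, -1.0]]
force: [-0.4, -0.1, -2.2]
opening: 0.0392
grasp_force: 99.2
```

```bash
cat >> chk.py <<'E'
def held(d,views=("side","top"),f0=(0,)):
    """roll about the closing axis (deg), slide along tool x (mm), depth (mm): blank in the grip"""
    p,Rt,s=now(); M=np.c_[-Rt[:,1],np.cross(-Rt[:,2],-Rt[:,1]),-Rt[:,2]]
    piv=p+Rt[:,2]*.05
    def mod(v):
        A=M@R.from_euler("x",v[0],degrees=True).as_matrix()
        return tf(blank(),A,piv+A@[0,v[1]/1e3,-.0745+v[2]/1e3])
    out=[]
    for x0 in f0:
        x=np.array([x0,0,0],float)
        for k in (1.5,.8):
            G={n:gradmap(d[n],k) for n in views}
            f=lambda v:-sum(segscore(d[n],G[n],mod(v*[6,4,4])) for n in views)
            r=min((minimize(f,x/[6,4,4]+np.random.default_rng(i).normal(size=3)*.7*(i>0),method="Nelder-Mead",options=dict(xatol=.01,fatol=1e-4)) for i in range(4)),key=lambda r:r.fun)
            x=r.x*[6,4,4]
        out.append((np.round(x,1),round(r.fun,2)))
    return out,mod
E
python3 - <<'E'
from chk import *
from rig import read_camera
d={n:read_camera(n) for n in("side","top")}; pickle.dump(d,open("pics/p3.pkl","wb"))
print(now()[0],now()[2]["opening"],now()[2]["force"],now()[2]["torque"])
for v in (("side",),("side","top")):
    o,mod=held(d,v,(-25,-12,0,12,25)); print(v,o)
b=min(o,key=lambda q:q[1])[0]
r0,r1,c0,c1,k=220,360,230,390,4.9
i=cv2.resize(d["side"]["color"][r0:r1,c0:c1,::-1],None,fx=k,fy=k,interpolation=cv2.INTER_CUBIC)
for a,c in mod(b):
    q=[tuple(int(v) for v in (u-[c0,r0]+.5)*k) for u in proj(d["side"],np.array([a,c]))]; cv2.line(i,*q,(255,255,0),1)
cv2.imwrite("pics/held.png",i[:600,:800])
E
```

```text
[0.51211945 0.12052731 0.21053982] 0.039158765816817445 [ 0.50563242 -0.4296592  -1.86932467] [ 0.0762362  -0.01318048 -0.01250516]
('side',) [(array([-23.1,  -0.8,   0.5]), np.float64(-6.9)), (array([-23. ,  -0.9,   0.6]), np.float64(-6.9)), (array([-23. ,  -0.8,   0.5]), np.float64(-6.9)), (array([-22.9,  -0.8,   0.6]), np.float64(-6.9)), (array([32. ,  3.4, -1.2]), np.float64(-4.27))]
('side', 'top') [(array([-22.5,   2.4,   4.8]), np.float64(-11.28)), (array([-22.5,   2.4,   4.8]), np.float64(-11.28)), (array([-22.5,   2.4,   4.8]), np.float64(-11.28)), (array([-22.6,   2.4,   4.8]), np.float64(-11.28)), (array([32., -6., -1.]), np.float64(-8.42))]
```

View pics/held.png

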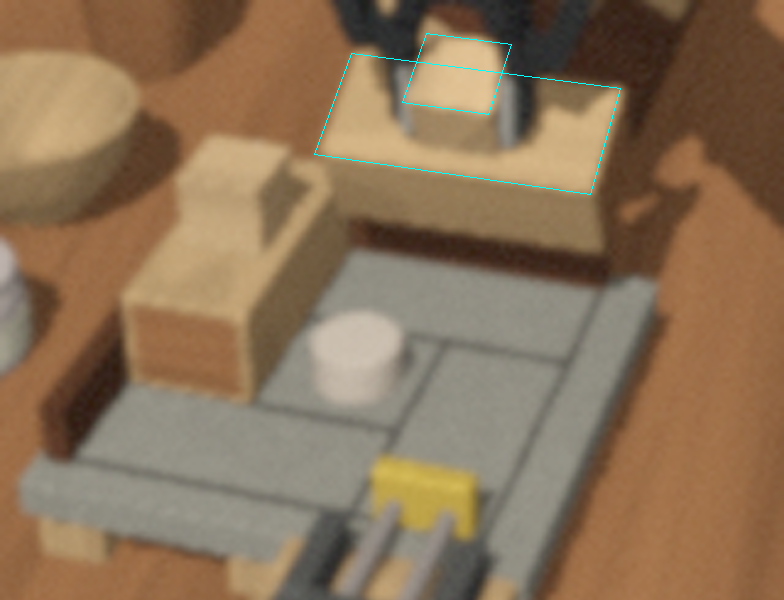

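The overlay shows the blank rolled about 23° about its length in the pads. It's still centred, so I'll tilt the tool by the same amount to level it.

```bash
cat >> plan.py <<'E'
def placet(x,y,g,tilt,ang=0,lv=.05):
    """pivot (grip point, lv ahead of TCP) at pallet x,y, g above slab; tilt (deg) about pallet x; ang about z"""
    M=Rp@R.from_euler("x",tilt,degrees=True).as_matrix()@R.from_euler("z",ang,degrees=True).as_matrix()
    T=tool(-M[:,2],-M[:,0]); return np.array([P[0],P[1],.04])+Rp@[x,y,g]-T[:,2]*lv, T
E
python3 - <<'E'
from plan import *
p=now()[:2]; a=placet(-.036,-.059,.12,22.8); b=placet(-.036,-.059,.0805,22.8)
delta(p,a,5);delta(a,b,3); print(b[0])
E
```

```text
n 5 dist 20 mm 22.8 deg row: [-0.0006, -0.0097, -0.0022, 0.0506, -0.0032, 0.0001]
n 3 dist 40 mm 0.0 deg row: [0.0, 0.0, -0.0329, 0.0, 0.0, 0.0]
[0.51087815 0.10120176 0.16659316]
```

Request:
step_arm([
  [-0.0006,-0.0097,-0.0022,0.0506,-0.0032,0],
  [-0.0006,-0.0097,-0.0022,0.0506,-0.0032,0],
  [-0.0006,-0.0097,-0.0022,0.0506,-0.0032,0],
  [-0.0006,-0.0097,-0.0022,0.0506,-0.0032,0],
  [-0.0006,-0.0097,-0.0022,0.0506,-0.0032,0],
  [0,0,-0.033,0,0,0],
  [0,0,-0.033,0,0,0],
  [0,0,-0.033,0,0,0],
  [0,0,0,0,0,0],
  [0,0,0,0,0,0],
])

```text
time_s: 9.83
eef_pos: [0.5101, 0.1016, 0.1649]
orientation: [[-0.063, -0.998, 0.023], [-0.921, 0.067, 0.385], [-0.385, 0.003, -0.923]]
force: [0.2, 0.6, -2.8]
opening: 0.0392
grasp_force: 99.0
```

Request:
step_arm([
  [0,0,-0.004,0,0,0],
  [0,0,-0.004,0,0,0],
  [0,0,-0.004,0,0,0],
  [0,0,0,0,0,0],
  [0,0,0,0,0,0],
  [0,0,0,0,0,0],
  [0,0,0,0,0,0],
  [0,0,0,0,0,0],
  [0,0,0,0,0,0],
  [0,0,0,0,0,0],
])

```text
time_s: 10.67
eef_pos: [0.511, 0.1011, 0.1621]
orientation: [[-0.063, -0.998, 0.027], [-0.92, 0.069, 0.387], [-0.388, -0.0, -0.922]]
force: [0.5, 0.0, -1.7]
opening: 0.0391
grasp_force: 99.0
```

Request:
step_arm([
  [0,0,-0.003,0,0,0],
  [0,0,-0.003,0,0,0],
  [0,0,-0.003,0,0,0],
  [0,0,0,0,0,0],
  [0,0,0,0,0,0],
  [0,0,0,0,0,0],
  [0,0,0,0,0,0],
  [0,0,0,0,0,0],
  [0,0,0,0,0,0],
  [0,0,0,0,0,0],
])

```text
time_s: 11.5
eef_pos: [0.511, 0.1012, 0.1585]
orientation: [[-0.063, -0.998, 0.027], [-0.92, 0.069, 0.387], [-0.388, -0.0, -0.922]]
force: [-0.3, -0.1, -1.1]
opening: 0.0395
grasp_force: 99.0
```

Request:
step_arm([
  [0,0,-0.003,0,0,0],
  [0,0,-0.003,0,0,0],
  [0,0,-0.003,0,0,0],
  [0,0,0,0,0,0],
  [0,0,0,0,0,0],
  [0,0,0,0,0,0],
  [0,0,0,0,0,0],
  [0,0,0,0,0,0],
  [0,0,0,0,0,0],
  [0,0,0,0,0,0],
])

```text
time_s: 12.33
eef_pos: [0.5118, 0.1013, 0.158]
orientation: [[-0.061, -0.998, 0.031], [-0.919, 0.068, 0.388], [-0.389, -0.005, -0.921]]
force: [-5.8, -0.9, 11.9]
opening: 0.0393
grasp_force: 100.6
```

Request:
step_arm([
  [0,0,0.0025,0,0,0],
  [0.0035,-0.0002,0,0,0,0],
  [0.0035,-0.0002,0,0,0,0],
  [0.0035,-0.0002,0,0,0,0],
  [0.0035,-0.0002,0,0,0,0],
  [0.0035,-0.0002,0,0,0,0],
  [0,0,0,0,0,0],
  [0,0,0,0,0,0],
  [0,0,0,0,0,0],
  [0,0,0,0,0,0],
])

```text
time_s: 13.17
eef_pos: [0.5177, 0.1012, 0.1583]
orientation: [[-0.062, -0.998, 0.027], [-0.919, 0.067, 0.388], [-0.389, -0.001, -0.921]]
force: [-11.3, -0.5, 12.2]
opening: 0.0389
grasp_force: 101.0
```

Request:
step_arm([
  [-0.0002,-0.0035,0,0,0,0],
  [-0.0002,-0.0035,0,0,0,0],
  [-0.0002,-0.0035,0,0,0,0],
  [-0.0002,-0.0035,0,0,0,0],
  [-0.0002,-0.0035,0,0,0,0],
  [0,0,0,0,0,0],
  [0,0,0,0,0,0],
  [0,0,0,0,0,0],
  [0,0,0,0,0,0],
  [0,0,0,0,0,0],
])

```text
time_s: 14.0
eef_pos: [0.5175, 0.0985, 0.1583]
orientation: [[-0.06, -0.998, 0.028], [-0.916, 0.066, 0.395], [-0.396, -0.002, -0.918]]
force: [-8.4, 15.3, 8.9]
opening: 0.0395
grasp_force: 100.4
```

```bash
cat >> plan.py <<'E'
def grip(lv=.05):
    s=observe(); q=Rp.T@(s["eef_pos"]+s["orientation"][:,2]*lv-[P[0],P[1],.04])
    print("grip in pallet mm",np.round(q*1e3,1),"F pallet",np.round(Rp.T@s["force"],1),"T",np.round(Rp.T@s["torque"],2),"open",round(s["opening"]*1e3,1),"t",s["time_s"])
E
python3 -c "
from plan import *;grip()"
```

```text
grip in pallet mm [-29.2 -60.8  72.4] F pallet [-9.4 14.7  8.9] T [5.18 2.37 0.99] open 39.5 t 14.0
```

Request:
step_arm([
  [-0.0002,-0.0035,0,0,0,0],
  [-0.0002,-0.0035,0,0,0,0],
  [0.0035,-0.0002,0,0,0,0],
  [0,0,0,0,0,0],
  [0,0,0,0,0,0],
  [0,0,0,0,0,0],
  [0,0,0,0,0,0],
  [0,0,0,0,0,0],
  [0,0,0,0,0,0],
  [0,0,0,0,0,0],
])

```text
time_s: 14.83
eef_pos: [0.5178, 0.0978, 0.1584]
orientation: [[-0.06, -0.998, 0.026], [-0.915, 0.065, 0.399], [-0.4, 0.0, -0.916]]
force: [-15.5, 23.0, 12.5]
opening: 0.0392
grasp_force: 100.8
```

```bash
python3 -c "
from plan import *;grip()"
```

```text
grip in pallet mm [-29.  -61.3  72.6] F pallet [-17.   21.9  12.5] T [7.95 4.21 1.25] open 39.2 t 14.8333
```

Request:
step_arm([
  [-0.003,0.006,0,0,0,0],
  [0,0,0,0,0,0],
  [0,0,0,0,0,0],
  [0,0,0,0,0,0],
  [0,0,0,0,0,0],
  [0,0,0,0,0,0],
  [0,0,0,0,0,0],
  [-0.0015,-0.02,0.048,0,0,0],
  [-0.0015,-0.02,0.048,0,0,0],
  [-0.0015,-0.02,0.048,0,0,0],
], claw=75)

```text
time_s: 15.67
eef_pos: [0.5156, 0.0688, 0.2138]
orientation: [[-0.064, -0.998, 0.026], [-0.92, 0.069, 0.386], [-0.387, 0.001, -0.922]]
force: [1.0, 0.8, 0.4]
opening: 0.0748
grasp_force: 0.0
```

Run:
```python
from plan import *
grip()
p=now()[:2]; v=place(0,-.12,.22); a=pick(0,.215); b=pick(0,.125)
delta(p,a,14);delta(a,b,5)
```

```text
grip in pallet mm [-29.1 -91.1 127.7] F pallet [0.9 0.9 0.4] T [-1.06 -0.04 -0.01] open 74.8 t 15.6667
n 14 dist 260 mm 37.5 deg row: [-0.0174, -0.0425, 0.0063, -0.0192, -0.0223, -0.0045]
n 5 dist 90 mm 0.0 deg row: [0.0225, -0.0014, -0.039, 0.0, 0.0, 0.0]
```

Request:
step_arm([
  [-0.0174,-0.0425,0.0063,-0.0192,-0.0223,-0.0045],
  [-0.0174,-0.0425,0.0063,-0.0192,-0.0223,-0.0045],
  [-0.0174,-0.0425,0.0063,-0.0192,-0.0223,-0.0045],
  [-0.0174,-0.0425,0.0063,-0.0192,-0.0223,-0.0045],
  [-0.0174,-0.0425,0.0063,-0.0192,-0.0223,-0.0045],
  [-0.0174,-0.0425,0.0063,-0.0192,-0.0223,-0.0045],
  [-0.0174,-0.0425,0.0063,-0.0192,-0.0223,-0.0045],
  [-0.0174,-0.0425,0.0063,-0.0192,-0.0223,-0.0045],
  [-0.0174,-0.0425,0.0063,-0.0192,-0.0223,-0.0045],
  [-0.0174,-0.0425,0.0063,-0.0192,-0.0223,-0.0045],
])

```text
time_s: 16.5
eef_pos: [0.4458, -0.1016, 0.2389]
orientation: [[-0.043, -0.926, 0.375], [-0.993, 0.082, 0.087], [-0.111, -0.369, -0.923]]
force: [-0.6, -0.4, -0.2]
opening: 0.0751
grasp_force: 0.0
```

Request:
step_arm([
  [-0.0174,-0.0425,0.0063,-0.0192,-0.0223,-0.0045],
  [-0.0174,-0.0425,0.0063,-0.0192,-0.0223,-0.0045],
  [-0.0174,-0.0425,0.0063,-0.0192,-0.0223,-0.0045],
  [-0.0174,-0.0425,0.0063,-0.0192,-0.0223,-0.0045],
  [0,0,0,0,0,0],
  [0,0,0,0,0,0],
  [0,0,0,0,0,0],
  [0,0,0,0,0,0],
  [0,0,0,0,0,0],
  [0,0,0,0,0,0],
])

```text
time_s: 17.33
eef_pos: [0.4187, -0.1684, 0.2486]
orientation: [[-0.063, -0.864, 0.499], [-0.998, 0.054, -0.031], [0.0, -0.5, -0.866]]
force: [-0.9, -0.5, -0.1]
opening: 0.0748
grasp_force: 0.0
```

Run:
```python
from chk import *
from rig import read_camera
d={n:read_camera(n) for n in("side","top")}; pickle.dump(d,open("pics/p4.pkl","wb"))
p=now()[:2]; print(p[0]-pick(0,.215)[0])
delta(p,pick(0,.125),5)
B=lambda x,y:np.array([P[0],P[1],.04])+Rp@[x,y,0]
print("near",fitone(d,B(-.03,-.065),Rp),"laid",fitone(d,B(.065,-.03),Rp@R.from_euler("z",90,degrees=True).as_matrix()))
print("walnut",fitone(d,Rk[:3]+Rr@[0,.078,0],Rr))
```

```text
[ 0.00020986  0.00100289 -0.00049132]
n 5 dist 90 mm 0.0 deg row: [0.0224, -0.0019, -0.0387, 0.0, 0.0, 0.0]
near (array([ 1.4,  3.6, -3.3, -0.4]), np.float64(-11.31)) laid (array([ 1.3,  1.6, -2.3, -9.1]), np.float64(-14.2))
walnut (array([-0.2, -1.1,  0.8,  6.6]), np.float64(-13.68))
```

Request:
step_arm([
  [0.0224,-0.0019,-0.0387,0,0,0],
  [0.0224,-0.0019,-0.0387,0,0,0],
  [0.0224,-0.0019,-0.0387,0,0,0],
  [0.0224,-0.0019,-0.0387,0,0,0],
  [0.0224,-0.0019,-0.0387,0,0,0],
  [0,0,0,0,0,0],
  [0,0,0,0,0,0],
  [0,0,0,0,0,0],
  [0,0,0,0,0,0],
  [0,0,0,0,0,0],
])

```text
time_s: 18.27
eef_pos: [0.4634, -0.1725, 0.1728]
orientation: [[-0.063, -0.863, 0.502], [-0.998, 0.055, -0.032], [0.0, -0.503, -0.864]]
force: [0.2, -0.4, 0.5]
opening: 0.0749
grasp_force: 0.0
```

Request:
step_arm([
  [0,0,0,0,0,0],
  [0,0,0,0,0,0],
  [0,0,0,0,0,0],
  [0,0,0,0,0,0],
  [0,0,0,0,0,0],
  [0,0,0,0,0,0],
  [0,0,0,0,0,0],
  [0,0,0,0,0,0],
  [0,0,0,0,0,0],
  [0,0,0,0,0,0],
], claw=25, squeeze=110)

```text
time_s: 19.1
eef_pos: [0.4631, -0.1727, 0.1721]
orientation: [[-0.064, -0.864, 0.5], [-0.998, 0.055, -0.032], [0.0, -0.501, -0.865]]
force: [-6.0, 2.1, 5.0]
opening: 0.0385
grasp_force: 111.6
```

Run:
```python
from plan import *
p=now()[:2]; print(p[0]-pick(0,.125)[0],now()[2]["opening"])
c=pick(0,.20); c=(p[0]+Rr@[0,0,.03]+[0,0,.11],c[1]); d=place(.022,.073,.30); e=place(.022,.073,.14)
delta(p,(p[0]+Rr@[0,0,.03],p[1]),2);delta(p,(p[0]+[0,0,.11],p[1]),5);delta(c,d,13);delta(d,e,5)
```

```text
[-0.00020253 -0.00038263  0.00093478] 0.0385140139532053
n 2 dist 30 mm 0.0 deg row: [-0.0187, 0.0012, 0.0325, 0.0, 0.0, 0.0]
n 5 dist 110 mm 0.0 deg row: [0.0, 0.0, 0.055, 0.0, 0.0, 0.0]
n 13 dist 441 mm 30.0 deg row: [0.0252, 0.0808, 0.0061, 0.0017, 0.0256, -0.0003]
n 5 dist 160 mm 0.0 deg row: [0.0, 0.0, -0.08, 0.0, 0.0, 0.0]
```

Request:
step_arm([
  [-0.0187,0.0012,0.0325,0,0,0],
  [-0.0187,0.0012,0.0325,0,0,0],
  [0,0,0.055,0,0,0],
  [0,0,0.055,0,0,0],
  [0,0,0.055,0,0,0],
  [0,0,0.055,0,0,0],
  [0,0,0.055,0,0,0],
  [0.0252,0.0808,0.0061,0.0017,0.0256,-0.0003],
  [0.0252,0.0808,0.0061,0.0017,0.0256,-0.0003],
  [0.0252,0.0808,0.0061,0.0017,0.0256,-0.0003],
])

```text
time_s: 19.93
eef_pos: [0.4779, -0.0738, 0.3138]
orientation: [[-0.067, -0.919, 0.389], [-0.998, 0.062, -0.026], [-0.0, -0.39, -0.921]]
force: [1.3, -0.2, -3.5]
opening: 0.0384
grasp_force: 114.6
```

Request:
step_arm([
  [0.0252,0.0808,0.0061,0.0017,0.0256,-0.0003],
  [0.0252,0.0808,0.0061,0.0017,0.0256,-0.0003],
  [0.0252,0.0808,0.0061,0.0017,0.0256,-0.0003],
  [0.0252,0.0808,0.0061,0.0017,0.0256,-0.0003],
  [0.0252,0.0808,0.0061,0.0017,0.0256,-0.0003],
  [0.0252,0.0808,0.0061,0.0017,0.0256,-0.0003],
  [0.0252,0.0808,0.0061,0.0017,0.0256,-0.0003],
  [0.0252,0.0808,0.0061,0.0017,0.0256,-0.0003],
  [0.0252,0.0808,0.0061,0.0017,0.0256,-0.0003],
  [0.0252,0.0808,0.0061,0.0017,0.0256,-0.0003],
])

```text
time_s: 20.77
eef_pos: [0.5794, 0.2506, 0.3373]
orientation: [[-0.069, -0.998, -0.004], [-0.998, 0.069, -0.001], [0.001, 0.004, -1.0]]
force: [0.6, -0.4, -3.8]
opening: 0.0389
grasp_force: 114.5
```

Request:
step_arm([
  [0,0,-0.06,0,0,0],
  [0,0,-0.06,0,0,0],
  [0,0,-0.06,0,0,0],
  [0,0,-0.06,0,0,0],
  [0,0,0,0,0,0],
  [0,0,0,0,0,0],
  [0,0,0,0,0,0],
  [0,0,0,0,0,0],
  [0,0,0,0,0,0],
  [0,0,0,0,0,0],
])

```text
time_s: 21.6
eef_pos: [0.5795, 0.2487, 0.2446]
orientation: [[-0.07, -0.998, 0.002], [-0.998, 0.07, 0.001], [-0.001, -0.002, -1.0]]
force: [-0.3, -0.1, -4.0]
opening: 0.0383
grasp_force: 114.2
```

Run:
```python
from chk import *
from rig import read_camera
grip()
d={n:read_camera(n) for n in("side","top")}; pickle.dump(d,open("pics/p5.pkl","wb"))
for v in (("side",),("side","top")): print(held(d,v,(-20,0,20))[0])
B=lambda x,y:np.array([P[0],P[1],.04])+Rp@[x,y,0]
delta(now()[:2],place(.022,.073,.131),4)
```

```text
grip in pallet mm [ 22.6  73.6 154.6] F pallet [-0.3 -0.1 -4. ] T [ 0.03 -0.01  0.01] open 38.3 t 21.6
[(array([-29.6,   5.6,  -0.2]), np.float64(-4.2)), (array([-1.8,  4.2, -2.4]), np.float64(-4.66)), (array([ 12.2, -11.5,   0.3]), np.float64(-3.8))]
[(array([-24.8,   2.3,  -4.1]), np.float64(-10.67)), (array([-2.3, -3. , -7.1]), np.float64(-10.44)), (array([ 5.9, -0.1, -0.7]), np.float64(-9.75))]
n 4 dist 73 mm 0.1 deg row: [-0.0002, -0.0002, -0.0455, -0.0001, 0.0002, 0.0002]
```

Request:
step_arm([
  [0,0,-0.0455,0,0,0],
  [0,0,-0.0455,0,0,0],
  [0,0,-0.0455,0,0,0],
  [0,0,-0.0455,0,0,0],
  [0,0,0,0,0,0],
  [0,0,0,0,0,0],
  [0,0,-0.003,0,0,0],
  [0,0,-0.003,0,0,0],
  [0,0,0,0,0,0],
  [0,0,0,0,0,0],
])

```text
time_s: 22.53
eef_pos: [0.5816, 0.2486, 0.1702]
orientation: [[-0.07, -0.998, 0.008], [-0.998, 0.07, 0.001], [-0.002, -0.007, -1.0]]
force: [7.6, -1.3, -2.4]
opening: 0.0382
grasp_force: 117.8
```

Request:
step_arm([
  [0,0,-0.003,0,0,0],
  [0,0,-0.003,0,0,0],
  [0,0,-0.003,0,0,0],
  [0,0,0,0,0,0],
  [0,0,0,0,0,0],
  [0,0,0,0,0,0],
  [0,0,0,0,0,0],
  [0,0,0,0,0,0],
  [0,0,0,0,0,0],
  [0,0,0,0,0,0],
])

```text
time_s: 23.37
eef_pos: [0.5815, 0.2488, 0.1675]
orientation: [[-0.07, -0.998, 0.008], [-0.998, 0.07, 0.002], [-0.002, -0.008, -1.0]]
force: [6.9, -1.3, 2.3]
opening: 0.0386
grasp_force: 118.5
```

```bash
python3 -c "
from plan import *;grip()"
```

```text
grip in pallet mm [24.8 73.8 77.5] F pallet [ 7.  -0.8  2.3] T [-0.17 -2.82 -0.15] open 38.6 t 23.3667
```

Request:
step_arm([
  [0.005,-0.0003,0,0,0,0],
  [0.005,-0.0003,0,0,0,0],
  [0,0,0,0,0,0],
  [0,0,0,0,0,0],
  [0,0,-0.003,0,0,0],
  [0,0,-0.003,0,0,0],
  [0,0,0,0,0,0],
  [0,0,0,0,0,0],
  [0,0,0,0,0,0],
  [0,0,0,0,0,0],
])

```text
time_s: 24.2
eef_pos: [0.5837, 0.249, 0.1673]
orientation: [[-0.068, -0.998, 0.005], [-0.998, 0.068, 0.001], [-0.002, -0.005, -1.0]]
force: [-9.1, 0.5, 16.9]
opening: 0.039
grasp_force: 120.5
```

```bash
python3 -c "
from plan import *;grip()"
```

```text
grip in pallet mm [26.8 74.1 77.3] F pallet [-9.2 -0.1 16.9] T [-0.47  2.51 -0.21] open 39.0 t 24.2
```

Request:
step_arm([
  [0,0,0.005,0,0,0],
  [0.004,-0.0003,0,0,0,0],
  [0.004,-0.0003,0,0,0,0],
  [0.004,-0.0003,0,0,0,0],
  [0,0,0,0,0,0],
  [0,0,0,0,0,0],
  [-0.0002,-0.004,0,0,0,0],
  [-0.0002,-0.004,0,0,0,0],
  [-0.0002,-0.004,0,0,0,0],
  [0,0,0,0,0,0],
])

```text
time_s: 25.03
eef_pos: [0.5888, 0.2449, 0.1676]
orientation: [[-0.068, -0.998, 0.006], [-0.998, 0.068, 0.004], [-0.004, -0.006, -1.0]]
force: [-0.9, 4.5, 7.5]
opening: 0.0383
grasp_force: 119.2
```

```bash
python3 -c "
from plan import *;grip()"
```

```text
grip in pallet mm [32.3 70.5 77.6] F pallet [-1.2  4.4  7.5] T [1.3  0.04 0.2 ] open 38.3 t 25.0333
```

Request:
step_arm([
  [-0.0002,-0.004,0,0,0,0],
  [-0.0002,-0.004,0,0,0,0],
  [-0.0002,-0.004,0,0,0,0],
  [0,0,0,0,0,0],
  [0,0,0,0,0,0],
  [0,0,0,0,0,0],
  [0,0,0,0,0,0],
  [0,0,0,0,0,0],
  [0,0,0,0,0,0],
  [0,0,0,0,0,0],
])

```text
time_s: 25.87
eef_pos: [0.5887, 0.2401, 0.1676]
orientation: [[-0.068, -0.998, 0.007], [-0.998, 0.068, 0.004], [-0.004, -0.006, -1.0]]
force: [0.2, 4.0, 7.3]
opening: 0.0385
grasp_force: 119.2
```

```bash
python3 -c "
from plan import *;grip()"
```

```text
grip in pallet mm [32.5 65.7 77.6] F pallet [-0.1  4.   7.3] T [ 1.28 -0.27  0.22] open 38.5 t 25.8667
```

Request:
step_arm([
  [-0.0003,-0.004,0,0,0,0],
  [-0.0003,-0.004,0,0,0,0],
  [-0.0003,-0.004,0,0,0,0],
  [0,0,0,0,0,0],
  [0,0,0,0,0,0],
  [0,0,0,0,0,0],
  [0,0,0,0,0,0],
  [0,0,0,0,0,0],
  [0,0,0,0,0,0],
  [0,0,0,0,0,0],
])

```text
time_s: 26.7
eef_pos: [0.5885, 0.2365, 0.1676]
orientation: [[-0.067, -0.998, 0.008], [-0.998, 0.067, 0.006], [-0.007, -0.007, -1.0]]
force: [0.1, 7.6, 6.1]
opening: 0.0385
grasp_force: 118.8
```

```bash
python3 -c "
from plan import *;grip()"
```

```text
grip in pallet mm [32.6 62.2 77.6] F pallet [-0.5  7.6  6.1] T [ 2.69 -0.36  0.16] open 38.5 t 26.7
```

Request:
step_arm([
  [0.004,-0.0003,0,0,0,0],
  [0.004,-0.0003,0,0,0,0],
  [0,0,0,0,0,0],
  [0,0,0,0,0,0],
  [0,0,0,0,0,0],
  [0,0,0,0,0,0],
  [0,0,0,0,0,0],
  [0,0,0,0,0,0],
  [0,0,0,0,0,0],
  [0,0,0,0,0,0],
])

```text
time_s: 27.53
eef_pos: [0.5906, 0.2364, 0.1677]
orientation: [[-0.067, -0.998, 0.005], [-0.998, 0.067, 0.006], [-0.006, -0.005, -1.0]]
force: [-7.8, 8.7, 10.1]
opening: 0.0384
grasp_force: 119.7
```

```bash
python3 -c "
from plan import *;grip()"
```

```text
grip in pallet mm [34.6 62.2 77.7] F pallet [-8.4  8.2 10.1] T [ 2.6   2.03 -0.03] open 38.4 t 27.5333
```

Request:
step_arm([
  [0.004,-0.0003,0,0,0,0],
  [0.003,-0.0002,0,0,0,0],
  [0,0,0,0,0,0],
  [0,0,0,0,0,0],
  [0,0,0,0,0,0],
  [-0.0002,-0.004,0,0,0,0],
  [-0.0002,-0.003,0,0,0,0],
  [0,0,0,0,0,0],
  [0,0,0,0,0,0],
  [0,0,0,0,0,0],
])

```text
time_s: 28.37
eef_pos: [0.5911, 0.2359, 0.168]
orientation: [[-0.065, -0.998, 0.001], [-0.998, 0.065, 0.009], [-0.009, -0.001, -1.0]]
force: [-18.3, 17.3, 16.7]
opening: 0.038
grasp_force: 120.2
```

```bash
python3 -c "
from plan import *;grip()"
```

```text
grip in pallet mm [34.9 61.9 78. ] F pallet [-19.4  16.   16.7] T [ 5.03  6.44 -0.24] open 38.0 t 28.3667
```

Request:
step_arm([
  [-0.004,0.005,0,0,0,0],
  [0,0,0,0,0,0],
  [0,0,0,0,0,0],
  [0,0,0,0,0,0],
  [0,0,0,0,0,0],
  [0,0,0,0,0,0],
  [0,0,0,0,0,0],
  [0,0,0.055,0,0,0],
  [0,0,0.055,0,0,0],
  [0,0,0.055,0,0,0],
], claw=75)

```text
time_s: 29.2
eef_pos: [0.5914, 0.2319, 0.2303]
orientation: [[-0.07, -0.998, -0.0], [-0.998, 0.07, -0.001], [0.001, 0.0, -1.0]]
force: [0.8, 0.4, 0.2]
opening: 0.0749
grasp_force: 0.0
```

Run:
```python
from plan import *
grip()
p=now()[:2]; a=pick(.078,.215)
delta(p,(p[0]+[0,0,.06],p[1]),3); delta((p[0]+[0,0,.06],p[1]),a,13)
```

```text
grip in pallet mm [ 35.5  57.5 140.3] F pallet [0.8 0.5 0.2] T [ 0.04 -0.05 -0.02] open 74.9 t 29.2
n 3 dist 60 mm 0.0 deg row: [0.0, 0.0, 0.05, 0.0, 0.0, 0.0]
n 13 dist 367 mm 30.0 deg row: [-0.0323, -0.0622, -0.0079, -0.0016, -0.0256, 0.0004]
```

Request:
step_arm([
  [0,0,0.05,0,0,0],
  [-0.0323,-0.0622,0,-0.0016,-0.0256,0.0004],
  [-0.0323,-0.0622,-0.0079,-0.0016,-0.0256,0.0004],
  [-0.0323,-0.0622,-0.0079,-0.0016,-0.0256,0.0004],
  [-0.0323,-0.0622,-0.0079,-0.0016,-0.0256,0.0004],
  [-0.0323,-0.0622,-0.0079,-0.0016,-0.0256,0.0004],
  [-0.0323,-0.0622,-0.0079,-0.0016,-0.0256,0.0004],
  [-0.0323,-0.0622,-0.0079,-0.0016,-0.0256,0.0004],
  [-0.0323,-0.0622,-0.0079,-0.0016,-0.0256,0.0004],
  [-0.0323,-0.0622,-0.0079,-0.0016,-0.0256,0.0004],
])

```text
time_s: 30.03
eef_pos: [0.4745, 0.0072, 0.2244]
orientation: [[-0.064, -0.932, 0.357], [-0.998, 0.06, -0.022], [-0.001, -0.357, -0.934]]
force: [0.1, -0.8, 0.7]
opening: 0.0749
grasp_force: 0.0
```

```bash
cat > state.py <<'E'
from chk import *
from rig import read_camera
import sys
def look(n):
    d={m:read_camera(m) for m in("side","top")}; pickle.dump(d,open(f"pics/{n}.pkl","wb")); return d
def rel(d,x,y,ang):
    M=Rp@R.from_euler("z",ang,degrees=True).as_matrix(); b=np.array([P[0],P[1],.04])+Rp@[x,y,0]
    r=[]
    for v in (("top",),("side","top")):
        # z fixed on the slab: fit x,y,yaw only
        X=np.zeros(3); sc=[.004,.004,.03]
        mod=lambda q:tf(blank(),R.from_euler("z",q[2]).as_matrix()@M,b+[q[0],q[1],0])
        for k in (1.2,.8):
            G={n:gradmap(d[n],k) for n in v}
            f=lambda q:-sum(segscore(d[n],G[n],mod(q*sc)) for n in v)
            o=min((minimize(f,X/sc+np.random.default_rng(i).normal(size=3)*.6*(i>0),method="Nelder-Mead",options=dict(xatol=.01,fatol=1e-4)) for i in range(4)),key=lambda o:o.fun); X=o.x*sc
        r.append((np.round(np.r_[Rp.T[:2,:2]@X[:2],X[2]]*1e3,1).tolist(),round(o.fun,2)))
    return r
E
python3 - <<'E'
from state import *
d=look("p6"); print(observe()["time_s"],observe()["q"])
for n,a in dict(laid=(.065,-.03,90),near=(-.03,-.065,0),far=(.03,.065,0)).items(): print(n,rel(d,*a))
print("laid at start",rel(pickle.load(open("pics/p0.pkl","rb")),.065,-.03,90))
p=now()[:2]; delta(p,pick(.078,.2),5); delta(pick(.078,.2),pick(.078,.125),4)
i=cv2.resize(d["top"]["color"][200:285,190:305,::-1],None,fx=6.9,fy=6.9,interpolation=cv2.INTER_CUBIC); cv2.imwrite("pics/lay2.png",i[:600,:800])
E
```

```text
30.1333 [ 0.56598169 -0.61286066 -0.69449847  0.22678918 -1.19775714 -0.68405171]
laid [([1.3, -1.0, -16.4], np.float64(-9.11)), ([1.1, -0.9, -14.2], np.float64(-13.64))]
near [([4.6, 3.7, 8.1], np.float64(-7.08)), ([0.5, 4.7, -25.9], np.float64(-10.88))]
far [([3.1, 3.1, 16.1], np.float64(-7.65)), ([2.6, 3.9, 2.3], np.float64(-10.82))]
laid at start [([0.6, 1.2, -26.5], np.float64(-9.76)), ([0.5, 2.2, -25.8], np.float64(-15.08))]
n 5 dist 107 mm 9.1 deg row: [-0.0212, -0.0489, 0.0061, -0.0015, -0.0201, 0.0004]
n 4 dist 75 mm 0.0 deg row: [0.0234, -0.0015, -0.0406, 0.0, 0.0, 0.0]
```

View pics/lay2.png

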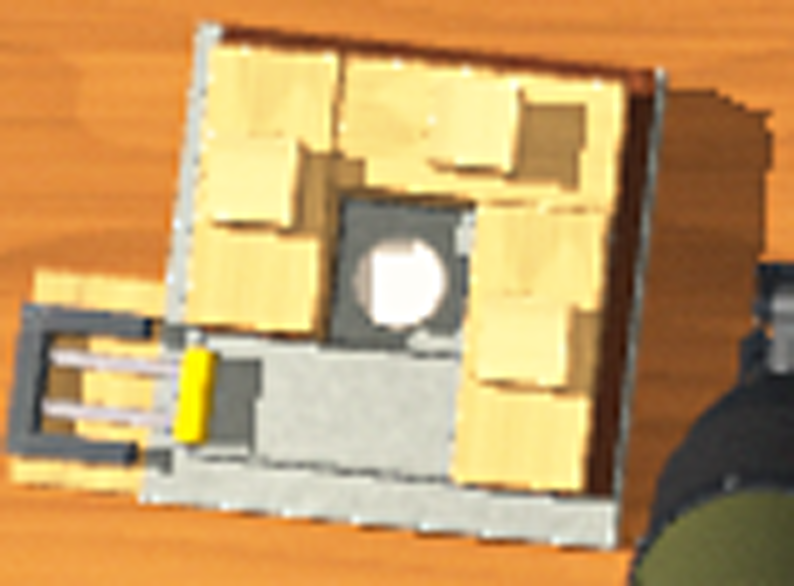

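The picture shows both pale blanks flat and tight to the laid blank and fences, with the logger at (400,282) in the hole. The pallet's yaw looks slightly larger than my fit, so I'm refitting it with all three blanks.

```bash
cat > refit.py <<'E'
from state import *
d=pickle.load(open("pics/p6.pkl","rb"))
z=lambda a:R.from_euler("z",a,degrees=True).as_matrix()
L=lambda a,b,h:np.array([[[*a,h],[*b,h]]])/1e3
M=np.r_[tf(blank(),z(90),[.065,-.03,.04]),tf(blank(),z(0),[-.03,-.065,.04]),tf(blank(),z(0),[.03,.065,.04]),
  L([-95,-35],[-95,90],40),L([-35,-30],[-35,30],40),L([95,-90],[95,90],70),L([-95,-95],[95,-95],70)]
mod=lambda q:tf(M,R.from_euler("z",q[2]).as_matrix(),[q[0],q[1],0])
for v in (("top",),("side",),("side","top")):
    X=np.array([P[0],P[1],-.085]);sc=np.array([.004,.004,.03])
    for k in (1.5,.8):
        G={n:gradmap(d[n],k) for n in v}
        f=lambda q:-sum(segscore(d[n],G[n],mod(q*sc)) for n in v)
        o=min((minimize(f,X/sc+np.random.default_rng(i).normal(size=3)*.7*(i>0),method="Nelder-Mead",options=dict(xatol=.005,fatol=1e-5)) for i in range(8)),key=lambda o:o.fun);X=o.x*sc
    print(v,np.round(X,4),o.fun)
E
python3 refit.py
```

```text
('top',) [ 0.5541  0.1801 -0.077 ] -8.335509016838454
('side',) [ 0.5528  0.1847 -0.0905] -3.432244846893591
('side', 'top') [ 0.5539  0.1806 -0.0789] -11.578967386170111
```

Request:
step_arm([
  [-0.0212,-0.0489,0.0061,-0.0015,-0.0201,0.0004],
  [-0.0212,-0.0489,0.0061,-0.0015,-0.0201,0.0004],
  [-0.0212,-0.0489,0.0061,-0.0015,-0.0201,0.0004],
  [-0.0212,-0.0489,0.0061,-0.0015,-0.0201,0.0004],
  [-0.0212,-0.0489,0.0061,-0.0015,-0.0201,0.0004],
  [0,0,0,0,0,0],
  [0.0234,-0.0015,-0.0406,0,0,0],
  [0.0234,-0.0015,-0.0406,0,0,0],
  [0.0234,-0.0015,-0.0406,0,0,0],
  [0,0,0,0,0,0],
])

```text
time_s: 30.97
eef_pos: [0.4605, -0.0913, 0.184]
orientation: [[-0.061, -0.869, 0.492], [-0.998, 0.053, -0.032], [0.001, -0.493, -0.87]]
force: [-0.3, 0.8, -0.5]
opening: 0.0751
grasp_force: 0.0
```

Run:
```python
from plan import *
p=now()[:2]; print(p[0]-pick(.078,.125)[0]); delta(p,pick(.078,.125),2)
```

```text
[-0.00767586  0.0031248   0.01282012]
n 2 dist 15 mm 0.5 deg row: [0.0096, -0.0039, -0.016, 0.0003, -0.0027, -0.0004]
```

Request:
step_arm([
  [0.0096,-0.0039,-0.016,0,-0.002,0],
  [0.0096,-0.0039,-0.016,0,-0.002,0],
  [0,0,0,0,0,0],
  [0,0,0,0,0,0],
  [0,0,0,0,0,0],
  [0,0,0,0,0,0],
  [0,0,0,0,0,0],
  [0,0,0,0,0,0],
  [0,0,0,0,0,0],
  [0,0,0,0,0,0],
])

```text
time_s: 31.8
eef_pos: [0.4685, -0.0942, 0.1754]
orientation: [[-0.06, -0.862, 0.503], [-0.998, 0.052, -0.031], [0.0, -0.504, -0.864]]
force: [0.3, 0.4, 0.1]
opening: 0.075
grasp_force: 0.0
```

```bash
cat >> plan.py <<'E'
P=np.array([.5539,.1806,-.083]); Rp=R.from_euler("z",P[2]).as_matrix()
def wal(x,ylb,hl,th,hT=.1275):
    """TCP pose with the walnut's left bottom edge at pallet y ylb, hl above slab, tilted th deg left end low"""
    t=np.radians(th); u=np.array([0,-np.cos(t),np.sin(t)]); n=np.array([0,np.sin(t),np.cos(t)])
    o=np.array([x,ylb,hl])+.065*u+hT*n
    return np.array([P[0],P[1],.04])+Rp@o, tool(-Rp@n,Rp@u)
E
python3 - <<'E'
from plan import *
p=now()[:2]; print(p[0]-pick(.078,.125)[0])
p=pick(.078,.125); c=(p[0]+Rr@[0,0,.03]+[0,0,.11],p[1]); w=wal(-.070,.078,.10,20)
delta(c,w,16); print(w[0]); w2=wal(-.070,.078,.012,20); delta(w,w2,4)
E
```

```text
[0.00035414 0.00020305 0.00428439]
n 16 dist 343 mm 99.3 deg row: [0.0056, 0.0532, -0.0039, -0.025, 0.0289, 0.0574]
[0.489159   0.24672251 0.28204212]
n 4 dist 88 mm 0.0 deg row: [0.0, 0.0, -0.055, 0.0, 0.0, 0.0]
```

Request:
step_arm([
  [0,0,0,0,0,0],
  [0,0,0,0,0,0],
  [0,0,0,0,0,0],
  [0,0,0,0,0,0],
  [0,0,0,0,0,0],
  [0,0,0,0,0,0],
  [0,0,0,0,0,0],
  [0,0,0,0,0,0],
  [0,0,0,0,0,0],
  [0,0,0,0,0,0],
], claw=25, squeeze=120)

```text
time_s: 32.63
eef_pos: [0.4683, -0.0945, 0.1755]
orientation: [[-0.061, -0.863, 0.502], [-0.998, 0.052, -0.031], [0.001, -0.503, -0.864]]
force: [-5.9, -0.1, 3.0]
opening: 0.038
grasp_force: 121.1
```

Request:
step_arm([
  [-0.0187,0.0012,0.0325,0,0,0],
  [-0.0187,0.0012,0.0325,0,0,0],
  [0,0,0.055,0,0,0],
  [0,0,0.055,0,0,0],
  [0,0,0.055,0,0,0],
  [0,0,0.055,0,0,0],
  [0,0,0.055,0,0,0],
  [0.0056,0.0532,-0.0039,-0.025,0.0289,0.0574],
  [0.0056,0.0532,-0.0039,-0.025,0.0289,0.0574],
  [0.0056,0.0532,-0.0039,-0.025,0.0289,0.0574],
])

```text
time_s: 33.47
eef_pos: [0.4598, -0.0288, 0.3056]
orientation: [[0.219, -0.897, 0.383], [-0.97, -0.244, -0.015], [0.107, -0.368, -0.924]]
force: [0.9, 0.3, -3.7]
opening: 0.0385
grasp_force: 122.8
```

Request:
step_arm([
  [0.0056,0.0532,-0.0039,-0.025,0.0289,0.0574],
  [0.0056,0.0532,-0.0039,-0.025,0.0289,0.0574],
  [0.0056,0.0532,-0.0039,-0.025,0.0289,0.0574],
  [0.0056,0.0532,-0.0039,-0.025,0.0289,0.0574],
  [0.0056,0.0532,-0.0039,-0.025,0.0289,0.0574],
  [0.0056,0.0532,-0.0039,-0.025,0.0289,0.0574],
  [0.0056,0.0532,-0.0039,-0.025,0.0289,0.0574],
  [0.0056,0.0532,-0.0039,-0.025,0.0289,0.0574],
  [0.0056,0.0532,-0.0039,-0.025,0.0289,0.0574],
  [0.0056,0.0532,-0.0039,-0.025,0.0289,0.0574],
])

```text
time_s: 34.3
eef_pos: [0.4825, 0.1846, 0.2896]
orientation: [[0.933, -0.36, 0.024], [-0.346, -0.911, -0.224], [0.103, 0.201, -0.974]]
force: [-0.1, -1.3, -3.4]
opening: 0.0376
grasp_force: 122.8
```

```bash
sed -i 's/hT=.1275/hT=.1305/' plan.py
python3 - <<'E'
from plan import *
p=now()[:2]; w=wal(-.070,.078,.08,20); delta(p,w,5); print(now()[2]["opening"],now()[2]["force"])
E
```

```text
n 5 dist 68 mm 18.3 deg row: [0.0034, 0.0316, -0.0123, -0.0153, 0.0168, 0.0336]
0.03760035684195084 [-0.05497742 -1.30906297 -3.38014006]
```

Request:
step_arm([
  [0.0034,0.0316,-0.0123,-0.0153,0.0168,0.0336],
  [0.0034,0.0316,-0.0123,-0.0153,0.0168,0.0336],
  [0.0034,0.0316,-0.0123,-0.0153,0.0168,0.0336],
  [0.0034,0.0316,-0.0123,-0.0153,0.0168,0.0336],
  [0.0034,0.0316,-0.0123,-0.0153,0.0168,0.0336],
  [0,0,0,0,0,0],
  [0,0,0,0,0,0],
  [0,0,0,0,0,0],
  [0,0,0,0,0,0],
  [0,0,0,0,0,0],
])

```text
time_s: 35.13
eef_pos: [0.4895, 0.2461, 0.2669]
orientation: [[0.996, -0.085, -0.025], [-0.088, -0.937, -0.337], [0.005, 0.338, -0.941]]
force: [-0.5, -0.3, -5.3]
opening: 0.0384
grasp_force: 122.8
```

Run:
```python
from state import *
d=look("p7"); p=now()[:2]; w=wal(-.070,.078,.08,20); delta(p,w,2)
M=np.c_[p[1][:,1],np.cross(-p[1][:,2],p[1][:,1]),-p[1][:,2]]
def held2(views,f0):
    piv=p[0]+p[1][:,2]*.05
    def mod(v):
        A=M@R.from_euler("x",v[0],degrees=True).as_matrix(); return tf(blank(),A,piv+A@[0,v[1]/1e3,-.0805+v[2]/1e3])
    out=[]
    for x0 in f0:
        x=np.array([x0,0,0.]);s=[6,4,4]
        for k in (1.5,.8):
            G={n:gradmap(d[n],k) for n in views}; f=lambda v:-sum(segscore(d[n],G[n],mod(v*s)) for n in views)
            r=min((minimize(f,x/s+np.random.default_rng(i).normal(size=3)*.7*(i>0),method="Nelder-Mead") for i in range(4)),key=lambda r:r.fun); x=r.x*s
        out.append((np.round(x,1).tolist(),round(r.fun,2)))
    return out
for v in (("side",),("side","top")): print(held2(v,(-15,0,15)))
delta(w,wal(-.070,.078,.012,20),4)
i=d["side"]["color"][210:370,230:390,::-1]; t=d["top"]["color"][180:310,170:330,::-1]
i=cv2.resize(i,(480,480),interpolation=cv2.INTER_CUBIC); cv2.imwrite("pics/w.png",i)
```

```text
n 2 dist 3 mm 0.5 deg row: [-0.0003, 0.002, -0.0025, -0.0012, 0.0016, 0.0016]
[([-6.4, -6.0, -4.7], np.float64(-4.57)), ([1.9, 3.5, -3.8], np.float64(-5.0)), ([1.8, 3.4, -3.8], np.float64(-5.0))]
[([2.5, 0.2, -1.7], np.float64(-11.63)), ([-4.6, 4.7, -1.9], np.float64(-11.64)), ([-4.8, 4.8, -2.0], np.float64(-11.64))]
n 4 dist 68 mm 0.0 deg row: [0.0, 0.0, -0.0425, 0.0, 0.0, 0.0]
```

View pics/w.png

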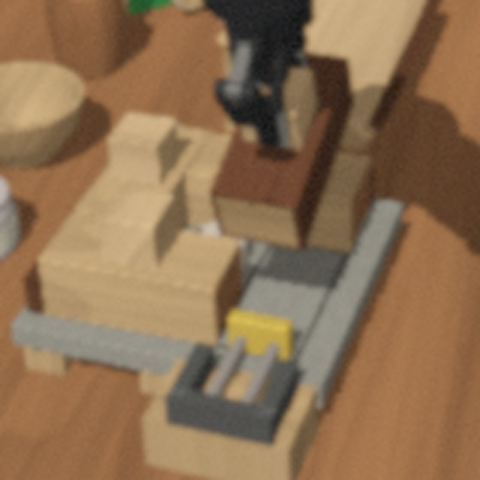

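The walnut hangs at about (275,190), tilted left end low, with the keeper at (260,335) clear ahead of it. Both pale blanks sit flush. I'm descending with extra x clearance.

Run:
```python
from plan import *
p=now()[:2]; w=wal(-.073,.077,.025,20); delta(p,w,4); w2=wal(-.073,.077,.010,20); w3=wal(-.073,.096,.006,20); delta(w,w2,3);delta(w2,w3,8)
```

```text
n 4 dist 57 mm 0.5 deg row: [-0.0021, 0.0006, -0.0356, -0.0006, 0.0008, 0.0008]
n 3 dist 15 mm 0.0 deg row: [0.0, 0.0, -0.0125, 0.0, 0.0, 0.0]
n 8 dist 19 mm 0.0 deg row: [0.0005, 0.0059, -0.0013, 0.0, 0.0, 0.0]
```

Request:
step_arm([
  [-0.0021,0.0006,-0.0356,-0.0006,0.0008,0.0008],
  [-0.0021,0.0006,-0.0356,-0.0006,0.0008,0.0008],
  [-0.0021,0.0006,-0.0356,-0.0006,0.0008,0.0008],
  [-0.0021,0.0006,-0.0356,-0.0006,0.0008,0.0008],
  [0,0,-0.0125,0,0,0],
  [0,0,-0.0125,0,0,0],
  [0,0,-0.0125,0,0,0],
  [0,0,0,0,0,0],
  [0,0,0,0,0,0],
  [0,0,0,0,0,0],
])

```text
time_s: 36.07
eef_pos: [0.4862, 0.2472, 0.1947]
orientation: [[0.997, -0.077, -0.029], [-0.083, -0.936, -0.342], [-0.001, 0.343, -0.939]]
force: [-0.0, -2.9, -4.2]
opening: 0.0383
grasp_force: 122.6
```

Run:
```python
from plan import *
grip();p=now()[:2]; w2=wal(-.073,.077,.010,20); print(p[0]-w2[0]);delta(p,wal(-.073,.096,.006,20),8)
```

```text
grip in pallet mm [-73.1  43.6 107.8] F pallet [ 0.2 -2.9 -4.2] T [ 0.2   0.07 -0.08] open 38.3 t 36.0667
[-9.88943067e-06  1.69836739e-04 -1.26221694e-04]
n 8 dist 19 mm 0.1 deg row: [0.0005, 0.0059, -0.0012, 0.0001, -0.0001, -0.0]
```

Request:
step_arm([
  [0.0005,0.0059,-0.0012,0,0,0],
  [0.0005,0.0059,-0.0012,0,0,0],
  [0.0005,0.0059,-0.0012,0,0,0],
  [0.0005,0.0059,-0.0012,0,0,0],
  [0.0005,0.0059,-0.0012,0,0,0],
  [0.0005,0.0059,-0.0012,0,0,0],
  [0.0005,0.0059,-0.0012,0,0,0],
  [0.0005,0.0059,-0.0012,0,0,0],
  [0,0,0,0,0,0],
  [0,0,0,0,0,0],
])

```text
time_s: 36.9
eef_pos: [0.4882, 0.2655, 0.1925]
orientation: [[0.997, -0.078, -0.028], [-0.083, -0.935, -0.344], [0.001, 0.346, -0.938]]
force: [-1.1, -9.0, 4.7]
opening: 0.0383
grasp_force: 123.5
```

Run:
```python
from plan import *
grip();p=now()[:2]; w3=wal(-.073,.096,.006,20);print(p[0]-w3[0]); a=wal(-.073,.098,.003,10);b=wal(-.073,.098,.003,0);delta(p,a,5);delta(w3,a,5);delta(a,b,5)
```

```text
grip in pallet mm [-72.5  61.8 105.6] F pallet [-0.3 -9.1  4.7] T [-2.5   0.2  -0.17] open 38.3 t 36.9
[ 0.00045113 -0.00046879  0.00164243]
n 5 dist 24 mm 10.2 deg row: [-0.0012, -0.0112, -0.0048, 0.0226, -0.0017, 0.0]
n 5 dist 24 mm 10.0 deg row: [-0.0009, -0.0114, -0.004, 0.0221, -0.0018, -0.0]
n 5 dist 25 mm 10.0 deg row: [-0.001, -0.0118, -0.0047, 0.0221, -0.0018, -0.0]
```

Request:
step_arm([
  [-0.0009,-0.0114,-0.0022,0.0221,-0.0018,0],
  [-0.0009,-0.0114,-0.0022,0.0221,-0.0018,0],
  [-0.0009,-0.0114,-0.0022,0.0221,-0.0018,0],
  [-0.0009,-0.0114,-0.0022,0.0221,-0.0018,0],
  [-0.0009,-0.0114,-0.0022,0.0221,-0.0018,0],
  [0,0,0,0,0,0],
  [0,0,0,0,0,0],
  [0,0,0,0,0,0],
  [0,0,0,0,0,0],
  [0,0,0,0,0,0],
])

```text
time_s: 37.73
eef_pos: [0.4861, 0.2423, 0.1863]
orientation: [[0.997, -0.082, -0.016], [-0.083, -0.981, -0.177], [-0.001, 0.178, -0.984]]
force: [-0.0, -8.3, -1.5]
opening: 0.038
grasp_force: 123.2
```

Run:
```python
from plan import *
grip();p=now()[:2]; w3=wal(-.073,.098,.006,10);print(p[0]-w3[0]); print(np.degrees(np.arcsin(p[1][2,1])))
b=wal(-.073,.098,.006,0);delta(p,b,5);delta(w3,b,5)
```

```text
grip in pallet mm [-72.8  47.   97.1] F pallet [ 0.7 -8.3 -1.5] T [-2.43 -0.4  -0.11] open 38.0 t 37.7333
[ 0.00021986 -0.00080585  0.00053463]
10.256777158832733
n 5 dist 25 mm 10.3 deg row: [-0.0011, -0.0114, -0.0049, 0.0227, -0.002, 0.0]
n 5 dist 25 mm 10.0 deg row: [-0.001, -0.0118, -0.0047, 0.0221, -0.0018, -0.0]
```

Request:
step_arm([
  [-0.001,-0.0116,-0.0047,0.0223,-0.0018,0],
  [-0.001,-0.0116,-0.0047,0.0223,-0.0018,0],
  [-0.001,-0.0116,-0.0047,0.0223,-0.0018,0],
  [-0.001,-0.0116,-0.0047,0.0223,-0.0018,0],
  [-0.001,-0.0116,-0.0047,0.0223,-0.0018,0],
  [0,0,0,0,0,0],
  [0,0,0,0,0,0],
  [0,0,0,0,0,0],
  [0,0,0,0,0,0],
  [0,0,0,0,0,0],
])

```text
time_s: 38.57
eef_pos: [0.484, 0.2192, 0.1766]
orientation: [[0.997, -0.083, -0.001], [-0.083, -0.997, -0.002], [-0.001, 0.002, -1.0]]
force: [0.2, -6.7, -3.7]
opening: 0.0384
grasp_force: 123.0
```

Run:
```python
from plan import *
grip();p=now()[:2]; w3=wal(-.073,.098,.006,0);print(p[0]-w3[0]); print(np.degrees(np.arcsin(p[1][2,:2])))
b=wal(-.073,.098,.0,0);delta(p,b,4)
```

```text
grip in pallet mm [-72.9  32.6  86.6] F pallet [ 0.8 -6.7 -3.7] T [-2.8  -0.45 -0.22] open 38.4 t 38.5667
[ 1.41180470e-04 -3.51071915e-04  7.85169097e-05]
[-0.05985976  0.12553565]
n 4 dist 6 mm 0.1 deg row: [-0.0001, 0.0002, -0.0038, 0.0003, -0.0002, 0.0]
```

Level and clear, with the keeper at about 12 mm. I'm lowering to contact.

Request:
step_arm([
  [0,0,-0.004,0,0,0],
  [0,0,-0.004,0,0,0],
  [0,0,-0.003,0,0,0],
  [0,0,-0.003,0,0,0],
  [0,0,-0.003,0,0,0],
  [0,0,0,0,0,0],
  [0,0,0,0,0,0],
  [0,0,0,0,0,0],
  [0,0,0,0,0,0],
  [0,0,0,0,0,0],
])

```text
time_s: 39.4
eef_pos: [0.4842, 0.2194, 0.1703]
orientation: [[0.997, -0.083, -0.0], [-0.083, -0.997, -0.001], [-0.0, 0.001, -1.0]]
force: [-0.1, -8.0, -1.7]
opening: 0.0385
grasp_force: 123.6
```

```bash
python3 -c "
from plan import *;grip()"
```

```text
grip in pallet mm [-72.7  32.8  80.3] F pallet [ 0.6 -8.  -1.7] T [-2.65 -0.29 -0.17] open 38.5 t 39.4
```

Request:
step_arm([
  [0,0,-0.003,0,0,0],
  [0,0,-0.003,0,0,0],
  [0,0,0,0,0,0],
  [0,0,0,0,0,0],
  [0,0,0,0,0,0],
  [0,0,0,0,0,0],
  [0,0,0,0,0,0],
  [0,0,0,0,0,0],
  [0,0,0,0,0,0],
  [0,0,0,0,0,0],
])

```text
time_s: 40.23
eef_pos: [0.4845, 0.2194, 0.1694]
orientation: [[0.997, -0.082, 0.001], [-0.082, -0.997, -0.001], [0.001, 0.001, -1.0]]
force: [-2.0, -9.1, 4.1]
opening: 0.0379
grasp_force: 124.1
```

```bash
python3 -c "
from plan import *;grip()"
```

```text
grip in pallet mm [-72.4  32.9  79.4] F pallet [-1.2 -9.2  4.1] T [-3.    0.67 -0.1 ] open 37.9 t 40.2333
```

Request:
step_arm([
  [0.004,-0.0003,0,0,0,0],
  [0.004,-0.0003,0,0,0,0],
  [0.004,-0.0003,0,0,0,0],
  [0,0,0,0,0,0],
  [0,0,0,0,0,0],
  [-0.0004,-0.005,0,0,0,0],
  [-0.0003,-0.004,0,0,0,0],
  [0,0,0,0,0,0],
  [0,0,0,0,0,0],
  [0,0,0,0,0,0],
])

```text
time_s: 41.07
eef_pos: [0.4886, 0.2166, 0.1692]
orientation: [[0.997, -0.081, 0.0], [-0.081, -0.997, 0.001], [0.0, -0.001, -1.0]]
force: [-5.5, -4.5, 4.9]
opening: 0.0382
grasp_force: 124.1
```

```bash
python3 -c "
from plan import *;grip()"
```

```text
grip in pallet mm [-68.1  30.6  79.2] F pallet [-5.1 -4.9  4.9] T [-1.4   1.7   0.16] open 38.2 t 41.0667
```

Request:
step_arm([
  [0.004,-0.0003,0,0,0,0],
  [0.004,-0.0003,0,0,0,0],
  [0,0,0,0,0,0],
  [0,0,0,0,0,0],
  [0,0,0,0,0,0],
  [-0.0003,-0.004,0,0,0,0],
  [-0.0003,-0.004,0,0,0,0],
  [0,0,0,0,0,0],
  [0,0,0,0,0,0],
  [0,0,0,0,0,0],
])

```text
time_s: 41.9
eef_pos: [0.49, 0.2154, 0.1693]
orientation: [[0.997, -0.078, -0.002], [-0.078, -0.997, 0.005], [-0.002, -0.004, -1.0]]
force: [-14.8, 4.4, 8.3]
opening: 0.0386
grasp_force: 124.8
```

```bash
python3 -c "
from plan import *;grip()"
```

```text
grip in pallet mm [-66.7  29.6  79.3] F pallet [-15.1   3.2   8.3] T [0.86 5.18 1.12] open 38.6 t 41.9
```

Request:
step_arm([
  [0.004,-0.0003,0,0,0,0],
  [0.002,-0.0003,0,0,0,0],
  [0,0,0,0,0,0],
  [0,0,0,0,0,0],
  [0,0,0,0,0,0],
  [0,0,0,0,0,0],
  [0,0,0,0,0,0],
  [0,0,0,0,0,0],
  [0,0,0,0,0,0],
  [0,0,0,0,0,0],
])

```text
time_s: 42.73
eef_pos: [0.4907, 0.2154, 0.1694]
orientation: [[0.997, -0.076, -0.006], [-0.076, -0.997, 0.004], [-0.007, -0.004, -1.0]]
force: [-26.7, 5.4, 14.4]
opening: 0.0384
grasp_force: 125.7
```

```bash
python3 -c "
from plan import *;grip()"
```

```text
grip in pallet mm [-66.2  29.6  79.4] F pallet [-27.    3.2  14.4] T [0.7  9.37 1.26] open 38.4 t 42.7333
```

Request:
step_arm([
  [-0.009,0.0007,0.003,0,0,0],
  [0,0,0,0,0,0],
  [0,0,0,0,0,0],
  [0,0,0,0,0,0],
  [0,0,0,0,0,0],
  [0,0,0,0,0,0],
  [0,0,0,0,0,0],
  [0,0,0.05,0,0,0],
  [0,0,0.06,0,0,0],
  [0,0,0.06,0,0,0],
], claw=70)

```text
time_s: 43.57
eef_pos: [0.4901, 0.2127, 0.237]
orientation: [[0.997, -0.082, -0.002], [-0.082, -0.997, -0.001], [-0.002, 0.001, -1.0]]
force: [0.9, 0.5, 0.9]
opening: 0.0703
grasp_force: 0.0
```

Request:
step_arm([
  [0,0,0.06,0,0,0],
  [0,-0.08,0.03,0,0,0],
  [-0.02,-0.09,0,0,0,0],
  [-0.02,-0.09,0,0,0,0],
  [-0.02,-0.09,0,0,0,0],
  [-0.02,-0.09,0,0,0,0],
  [-0.02,-0.09,0,0,0,0],
  [-0.02,-0.09,0,0,0,0],
  [-0.02,-0.09,0,0,0,0],
  [0,0,0,0,0,0],
])

```text
time_s: 44.4
eef_pos: [0.4329, -0.0755, 0.2736]
orientation: [[0.996, -0.087, 0.0], [-0.087, -0.996, -0.001], [0.0, 0.001, -1.0]]
force: [0.2, 0.2, 0.8]
opening: 0.0701
grasp_force: 0.0
```

```bash
cat > final.py <<'E'
from state import *
d=look("p8"); print(observe()["time_s"],now()[0])
for n,a in dict(laid=(.065,-.03,90),near=(-.03,-.065,0),far=(.03,.065,0),walnut=(-.065,.03,90)).items(): print(n,rel(d,*a))
# yellow keeper and white logger in the top view
h=cv2.cvtColor(d["top"]["color"],cv2.COLOR_RGB2HSV)
m=cv2.inRange(h,(24,200,120),(32,255,255)); m[:,:180]=0;m[:,260:]=0;m[:200]=0;m[300:]=0
M=cv2.moments(m,True); c=(M["m10"]/M["m00"],M["m01"]/M["m00"]); print("keeper n",M["m00"],"pallet",np.round(1e3*Rp.T@(back(d["top"],c,.069)-[P[0],P[1],.069]),1))
m=cv2.inRange(h,(0,0,200),(179,60,255)); m[:,:220]=0;m[:,275:]=0;m[:225]=0;m[265:]=0
M=cv2.moments(m,True)
if M["m00"]: c=(M["m10"]/M["m00"],M["m01"]/M["m00"]); print("logger n",M["m00"],np.round(1e3*Rp.T@(back(d["top"],c,.062)-[P[0],P[1],.062]),1))
E
python3 final.py
```

```text
44.5 [ 0.43397183 -0.07223075  0.27297249]
laid [([0.3, -3.9, 1.7], np.float64(-9.05)), ([0.2, -3.7, 4.3], np.float64(-13.59))]
near [([5.9, -0.4, 25.2], np.float64(-8.0)), ([0.9, 0.9, 28.4], np.float64(-11.71))]
far [([0.3, -0.5, 34.1], np.float64(-7.84)), ([-0.0, 0.2, 25.0], np.float64(-11.07))]
walnut [([-1.1, -1.8, -7.5], np.float64(-10.56)), ([-0.6, -0.4, -2.7], np.float64(-15.1))]
keeper n 31.0 pallet [-68.2 100.7  -0. ]
logger n 135.0 [-8.2 -5.5  0. ]
```

The fits put all four blanks within tolerance, but pale-on-pale edges are weak. I'm checking the seam gaps directly with brightness profiles.

Run:
```python
from plan import *
d=pickle.load(open("pics/p8.pkl","rb"))["top"]; g=d["color"].astype(np.float32).mean(2)
def prof(name,fixed,vals,axis,rng):
    # axis along which we scan ('x'/'y'); fixed values of the other coordinate
    out=[]
    for v in vals:
        X=[[(v if axis=='y' else fixed0) for fixed0 in [fixed]] for _ in [0]]
    for f in fixed:
        pts=np.array([[v,f,.05] if axis=='x' else [f,v,.05] for v in rng])/[1e3,1e3,1]
        q=proj(d,pts@Rp.T+[P[0],P[1],.04]).astype(np.float32)
        out.append(cv2.remap(g,q[:,0],q[:,1],cv2.INTER_LINEAR).ravel())
    print(name); 
    k=len(out)//2
    print("  rng",rng[::2]); print("  lo ",np.mean(out[:k],0)[::2].astype(int)); print("  hi ",np.mean(out[k:],0)[::2].astype(int))
r=np.arange(-14,15,1.)
prof("far|laid scan y@35, x 45..90",np.arange(42,92,4),[0],'y',35+r)
prof("laid|near scan x@35, y -90..-45",np.arange(-90,-45,4),[0],'x',35+r)
prof("walnut|near scan y@-35, x -90..-40",np.arange(-90,-40,4),[0],'y',-35+r)
prof("walnut|far scan x@-35, y 40..90",np.arange(40,90,4),[0],'x',-35+r)
prof("far outer left y@95, x -25..85",np.arange(-25,86,5),[0],'y',95+r)
prof("near|fence y@-95, x -85..30",np.arange(-85,26,5),[0],'y',-95+r)
prof("laid|fence y@-95, x 40..90",np.arange(40,90,4),[0],'y',-95+r)
prof("far|fence x@95, y 40..92",np.arange(40,92,4),[0],'x',95+r)
prof("laid|fence x@95, y -90..30",np.arange(-90,30,5),[0],'x',95+r)
```

```text
far|laid scan y@35, x 45..90
  rng [21. 23. 25. 27. 29. 31. 33. 35. 37. 39. 41. 43. 45. 47. 49.]
  lo  [173 168 168 170 169 161 136 148 179 182 182 180 169 172 180]
  hi  [204 204 205 205 200 181 149 156 196 209 207 208 208 207 209]
laid|near scan x@35, y -90..-45
  rng [21. 23. 25. 27. 29. 31. 33. 35. 37. 39. 41. 43. 45. 47. 49.]
  lo  [203 203 204 205 206 196 178 189 201 206 200 188 176 169 167]
  hi  [204 204 204 204 206 199 176 185 202 208 206 180 148 131 138]
walnut|near scan y@-35, x -90..-40
  rng [-49. -47. -45. -43. -41. -39. -37. -35. -33. -31. -29. -27. -25. -23.
 -21.]
  lo  [212 212 211 209 207 205 171 104  81  83  85  85  85  86  85]
  hi  [206 209 213 213 209 204 172 111  82  83  84  85  86  87  85]
walnut|far scan x@-35, y 40..90
  rng [-49. -47. -45. -43. -41. -39. -37. -35. -33. -31. -29. -27. -25. -23.
 -21.]
  lo  [178 179 172 154 116  91  91 159 207 213 213 211 211 211 212]
  hi  [ 83  83  83  85  85  83  91 150 202 209 210 209 208 209 209]
far outer left y@95, x -25..85
  rng [ 81.  83.  85.  87.  89.  91.  93.  95.  97.  99. 101. 103. 105. 107.
 109.]
  lo  [21
[... 443 characters left out ...]
103. -101.  -99.  -97.  -95.  -93.  -91.  -89.  -87.
  -85.  -83.  -81.]
  lo  [ 42  39  39  38  48  93 152 205 212 209 208 208 209 207 186]
  hi  [ 41  40  39  39  54 101 162 208 214 211 211 211 211 204 172]
far|fence x@95, y 40..92
  rng [ 81.  83.  85.  87.  89.  91.  93.  95.  97.  99. 101. 103. 105. 107.
 109.]
  lo  [205 204 203 204 206 210 187 140  98  70  72  99 131 144 146]
  hi  [205 205 205 206 207 210 191 143 100  73  75  93 125 142 147]
laid|fence x@95, y -90..30
  rng [ 81.  83.  85.  87.  89.  91.  93.  95.  97.  99. 101. 103. 105. 107.
 109.]
  lo  [176 198 209 215 218 214 183 135  92  74  85 111 131 139 142]
  hi  [212 212 213 213 212 213 191 144 100  72  78 105 132 142 143]
```

Seams are about 2 mm or less, everything is square, the keeper is back about 10 mm and the logger is in the hole. I'm handing in.

```bash
python3 -c "
from rig import finish_job; print(finish_job())"
```

```text
the job is handed in; nothing more can be done
None
```

I finished the layer and handed it in, with no verdict returned: by my camera measurements all four blanks are flat, square and tight (gaps of about 2 mm or less), the walnut holds the keeper back about 10 mm, and the logger is in the hole; I did not re-measure the bystanders.

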